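# Set the glue board's slope on a gauge block

## Task

In the puppet workshop, set the tilting wooden glue board to the slope of the blue gauge block: lift the board by its red bar until it stays up by itself, stand the blue block upright, centred and square on the dark steel pad under it, then bring the board down gently (do not let it fall) until its steel roller rests on the block, and let go. Leave the yellow block, the puppet head, the toy elephant and the paint jar where they are.

Things in the scene. Friction and masses are not known exactly. Their poses are not given: they have to be found in the camera images.
- stand: Fixed grey base of the tilting board, 150 mm (x) by 270 mm (y), top face 14 mm above the table. Origin: centre of its underside, on the table. The board is hinged near its +y end and lies from there towards its -y. Two steel hinge cheeks, 54 mm tall, stand at x = +-68, y = +100 mm.
- hinge (a point): Middle of the board's hinge axis, which runs along the stand's x; at (0, +100, 34) mm in the stand's frame. The wooden board is 116 mm wide, 12 mm thick and reaches 200 mm from this axis towards the stand's -y, its underside 10 mm above the axis when level.
- board (a joint): Tilt of the board in rad: 0 = level, growing as the free (-y) end with the red bar rises; the stop is at 1.31. The hinge is stiff: above about 1.1 the board stays where it is left, below that it sinks or falls under its own weight (about 0.5 kg; 2 to 4 N at the bar supports it). Resting on the blue block it reads 0.340.
- roller (a point): Centre of the steel roller fixed under the board, 20 mm in diameter, 90 mm long, parallel to the hinge, 180 mm from the hinge axis. Level, it rests on the pad. A gauge block of height h on the pad gives sin(tilt) = h / 180 mm.
- bar (a point): Middle of the red round bar at the board's free end, 14 mm in diameter, parallel to the hinge: 250 mm from the hinge axis along the board and 16 mm above it when level. Held by two arms 47 mm either side of the middle, 50 mm clear of the board's edge. Pinch it from above, one finger between bar and board; it can turn between the fingers, the gripper staying upright.
- pad (a point): Centre of the top face of the dark steel pad fixed on the stand, 78 mm (x) by 52 mm (y), its top 24 mm above the table; at (0, -70, 24) mm in the stand's frame. The blue block belongs centred here, its 70 mm side along the stand's x.
- blue (a point): Centre (half-way up) of the loose blue gauge block, 70 mm (own x) by 44 mm (own y) by 60 mm tall (z), about 0.22 kg, standing on the table. It can be gripped from above across its 44 mm side.
- yellow (a point): Centre of the loose yellow gauge block, 70 by 44 by 80 mm tall, not to be used; leave it.
- puppet_head: Turned wooden puppet head on a round foot, 72 mm wide, 112 mm tall; origin under its foot. Leave it.
- toy_elephant: Wooden toy elephant, about 160 mm long, 103 mm tall; origin under its middle. Leave it.
- paint_jar: Yellow jar with red cap, 60 mm wide, 65 mm tall; origin under it. Leave it.
Mind the look-alikes: they are no part of the job. Of the things like the part that bears blue, leave any that is pink or white; of the rest the smaller one is meant.

How it is judged:
By the outcome, as a careful person would: the job done as asked, in the order asked, and still so for the second after the job is handed in, with the robot touching nothing.
It also fails if it takes over 72 s, if anything falls off the work surface, if the arm or the gripper's body presses on something with over 40 N, if the wrist force passes 120 N, or if a joint passes its speed limit or range.

## Robot

A 6-joint arm with a two-finger parallel gripper is mounted at the origin on the work surface. World frame = base frame: x ahead of the robot, y to its left, z up, the work surface at z = 0. Lengths are in m, angles in rad, forces in N, time in s.
With the tool pointing down it reaches from about 0.3 to 0.875 m from the base axis. Payload 6.4 kg.
Tool frame: the origin (TCP) lies between the finger pads; the fingertips stand 25 mm ahead of it and the grasp point (between the pads) lies 6 mm ahead of it; x points along the fingers, y is the direction in which the jaws open and shut, and the axes are right-handed (so a half turn about x gives the same grasp; the last joint's range is limited). The gripper opens to 88 mm and grips with 3 to 60 N. Pads are 18 mm wide; open, the fingers measure 123 mm over their backs; the gripper's body (75 mm by 187 mm) begins 45 mm behind the grasp point.
Start: joints at [-0.206, 0.181, 1.607, -0, 1.354, -0.206], TCP at [0.575, 0, 0.264] pointing down, gripper open.
Joint ranges: [-2.99, 2.99], [-0.89, 2.07], [0.3, 2.58], [-1.14, 4.28], [0, 2.63], [-3.12, 3.12]. Speed limits (rad/s): [2.57, 2.57, 3.01, 3.14, 3.14, 3.14].

## Interface

Orientations are given as a 3x3 rotation matrix whose columns are the frame's x, y, z axes.
In Python, from bench import ctrl gives the robot as it stands.
- The arm moves only by the shell command python3 -m jog 'ROWS'. ROWS is JSON, a list that holds one entry, the list of rows, each a list of 7 numbers: the shift along the tool's x, y, z normalised to -1 to 1, where 1 is 0.08 m, then the turn, a rotation vector about the tool's x, y, z normalised to -1 to 1, where 1 is pi rad, then the opening, from 0 (shut) to 1 (fully open). A call has exactly 8 rows; each row is the pose to reach, as a shift and turn from the pose measured when the call began, along the tool's axes at that moment, turning the shorter way round; what a row does not reach only later rows make up. A row lasts 1/8 s, in which the tool goes at most 62.5 mm and 10.7 degrees, less where a joint would pass 70% of its speed; a pose out of reach is approached as far as the arm can. A call with a number of a shift or a turn outside -1 to 1 is refused whole. A call with a gripper value outside its range is refused whole. The fingers move at their own pace and stop on an object; the grip force is fixed at half the most. Time passes only in rows, so rows that repeat a pose let the fingers close, or fill a call up. It gives the time, the measured TCP pose, the force and the opening at its end, in the units of the state.
- ctrl.get_obs(): the state, without advancing time (a new reading comes with each control period).
- ctrl.grab_frame(name): name is "scene" or "side" or "wrist"; returns a dict with "color" (480x640x3 uint8, blue, green, red), "K" (3x3 intrinsics, pixels), "k1" (the pictures are not rectified: a ray, as slopes to the right and down, at radius r is drawn at 1 + k1 r^2 times it, then the intrinsics apply), "extrinsics" (4x4, takes a point from camera to world coordinates). Camera axes: x right, y down, z forward; pixel columns grow to the right and rows downward; lengths in m; the calibration is good to about 2 mm. A picture is of the moment at which its call begins. There is no depth.
- ctrl.job_done(): hands the job in, once; it reports no verdict.
The state is a dict: "t": time; "joints": joint angles; "dq": joint speeds; "joint_efforts": joint torques, N m; "ee_pos": TCP position; "orientation": TCP orientation; "ft_force": force on the tool from outside, world axes, zero at the start; "ft_torque": the same for the moment, N m; "gripper_width": finger opening in m.
Only numpy, scipy, OpenCV 4.12 (cv2) and the standard library are available. Lean on these libraries where they do the work, as an engineer would, in place of code of your own. Each camera call takes 0.05 s, during which the arm holds its last target.

## Working session

There is one attempt and no reset: what is moved stays moved. The work goes in short steps, Python scripts to look and compute and a shell command to move; the robot and the scene stay as the last step left them, time stands still between calls to the robot, and variables do not carry over. Pictures are saved under pics/ and viewed, and the job is handed in when it is done.

```bash
ls; mkdir -p pics
python3 - <<'E'
from bench import ctrl
import cv2
o=ctrl.get_obs(); print({k:(v if k in('t','ee_pos','orientation','ft_force','gripper_width','joints') else 0) for k,v in o.items()})
for n in("scene","side","wrist"):
    f=ctrl.grab_frame(n); cv2.imwrite(f"pics/{n}0.png",f["color"]); print(n,f["K"],f["k1"],f["extrinsics"])
E
```

```text
pics
{'t': 0.0, 'joints': array([-2.06318640e-01,  1.81500500e-01,  1.60799139e+00, -1.56677707e-06,
        1.35380116e+00, -2.06327168e-01]), 'dq': 0, 'joint_efforts': 0, 'ee_pos': array([5.74512573e-01, 1.08356532e-04, 2.62840929e-01]), 'orientation': array([[-1.66465234e-03,  9.99998614e-01,  8.57812643e-06],
       [ 3.46843290e-04,  9.15551209e-06, -9.99999940e-01],
       [-9.99998554e-01, -1.66464927e-03, -3.46858050e-04]]), 'ft_force': array([-0.16251772,  0.30831767,  0.15263685]), 'ft_torque': 0, 'gripper_width': 0.08799940790387512}
scene [[484.64753048   0.         324.65157528]
 [  0.         484.64753048 234.20786871]
 [  0.           0.           1.        ]] -0.07674159244476833 [[ 0.65102674  0.63403262 -0.41733299  1.07459745]
 [ 0.75898853 -0.53648503  0.36894475 -0.39709918]
 [ 0.0100301  -0.55694385 -0.83048958  1.08266917]
 [ 0.          0.          0.          1.        ]]
side [[587.56404886   0.         304.27941282]
 [  0.         587.56404886 231.48683118]
 [  0.           0.           1.        ]] -0.11914226397892971 [[-0.97082103 -0.18058189  0.15778688  0.36236777]
 [-0.23980244  0.72791714 -0.64236393  0.87556572]
 [ 0.00114352 -0.6614581  -0.74998125  1.05290188]
 [ 0.          0.          0.          1.        ]]
wrist [[402.53342486   0.         318.64527033]
 [  0.         402.53342486 241.40245199]
 [  0.           0.           1.        ]] 0.012897826720148846 [[ 9.99998831e-01  5.68794971e-04 -1.41952418e-03  5.74319759e-01]
 [ 9.39200100e-05 -9.49345491e-01 -3.14234196e-01  8.18575099e-02]
 [-1.52635371e-03  3.14233695e-01 -9.49344434e-01  3.83424989e-01]
 [ 0.00000000e+00  0.00000000e+00  0.00000000e+00  1.00000000e+00]]
```

View pics/scene0.png

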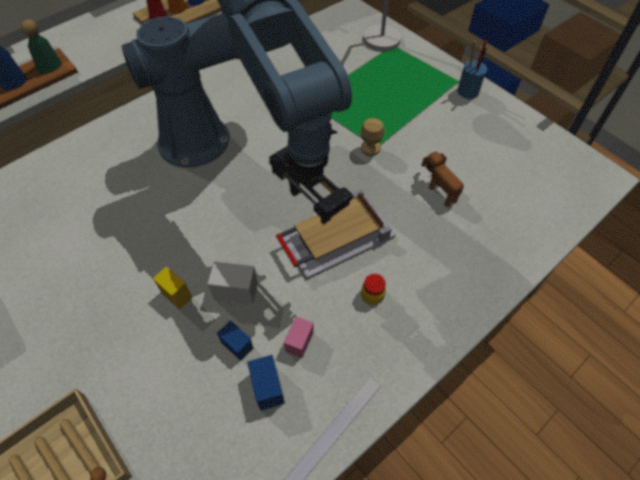

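View pics/side0.png

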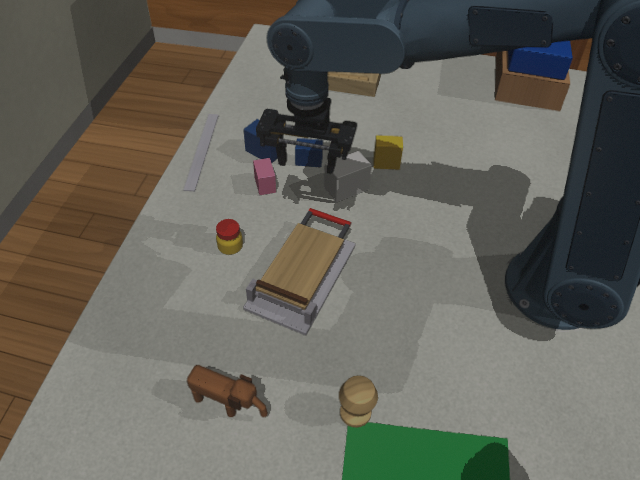

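View pics/wrist0.png

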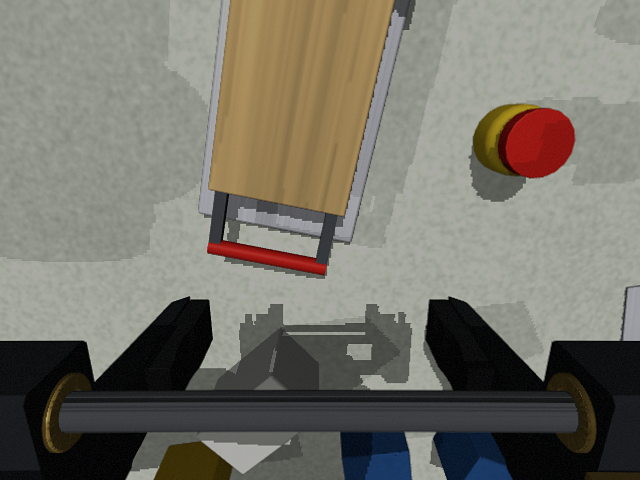

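The scene view shows the board with its red bar at (287,249). It also shows a small blue block at (235,340), a larger blue look-alike at (265,382), pink at (300,337), white at (235,280) and yellow at (172,287). I'll zoom in on these.

```bash
python3 - <<'E'
import cv2
a=cv2.imread('pics/scene0.png'); s=cv2.imread('pics/side0.png')
cv2.imwrite('pics/z1.png',cv2.resize(a[250:420,140:340],None,fx=4,fy=3.5,interpolation=cv2.INTER_CUBIC)[:600,:800])
cv2.imwrite('pics/z2.png',cv2.resize(s[100:220,220:420],None,fx=4,fy=4,interpolation=cv2.INTER_CUBIC))
cv2.imwrite('pics/z3.png',cv2.resize(a[170:290,260:410],None,fx=5,fy=5,interpolation=cv2.INTER_CUBIC))
cv2.imwrite('pics/z4.png',cv2.resize(s[195:335,230:370],None,fx=4,fy=4,interpolation=cv2.INTER_CUBIC))
E
cat > h.py <<'E'
import numpy as np,cv2
from bench import ctrl
def grab(n):
    f=ctrl.grab_frame(n); f={k:(np.asarray(v) if k!='k1' else float(v)) for k,v in f.items()}; return f
def rays(f,px):
    px=np.asarray(px,float).reshape(-1,1,2)
    # model: ray at slopes s drawn at s*(1+k1 r^2): cv2 k1
    u=cv2.undistortPointsIter(px,f['K'],np.array([f['k1'],0,0,0,0.]),None,None,(cv2.TERM_CRITERIA_COUNT|cv2.TERM_CRITERIA_EPS,50,1e-9)).reshape(-1,2)
    d=np.c_[u,np.ones(len(u))]@f['extrinsics'][:3,:3].T
    return f['extrinsics'][:3,3],d/np.linalg.norm(d,axis=1)[:,None]
def onz(f,px,z):
    c,d=rays(f,px); return c+d*((z-c[2])/d[:,2])[:,None]
def tri(f1,p1,f2,p2):
    (a,d),(b,e)=rays(f1,p1),rays(f2,p2); out=[]
    for u,v in zip(d,e):
        s=np.linalg.lstsq(np.c_[u,-v],b-a,rcond=None)[0]
        P,Q=a+u*s[0],b+v*s[1]; out.append(np.r_[(P+Q)/2,np.linalg.norm(P-Q)])
    return np.array(out)
def proj(f,P):
    E=np.linalg.inv(f['extrinsics']); r=cv2.Rodrigues(E[:3,:3])[0]
    return cv2.projectPoints(np.asarray(P,float).reshape(-1,1,3),r,E[:3,3],f['K'],np.array([f['k1'],0,0,0,0.]))[0].reshape(-1,2)
E
```

```text
(no output)
```

View pics/z1.png

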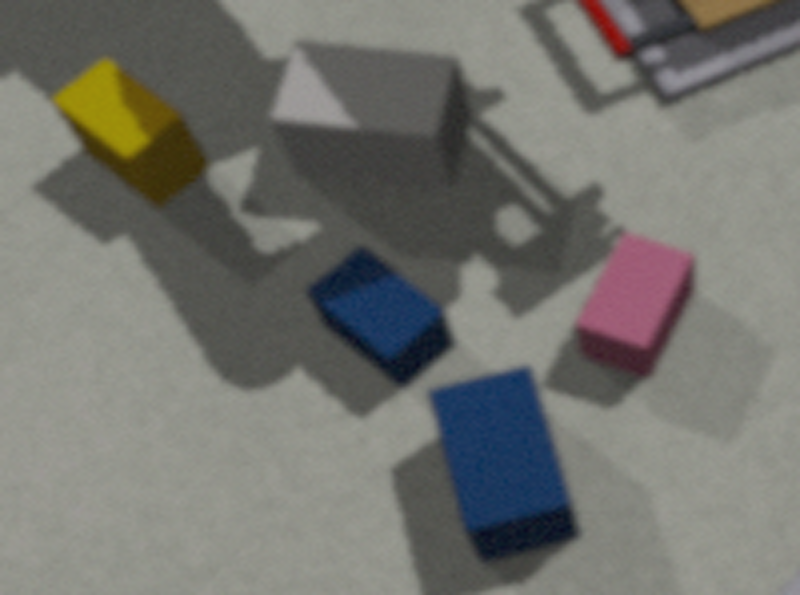

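View pics/z2.png

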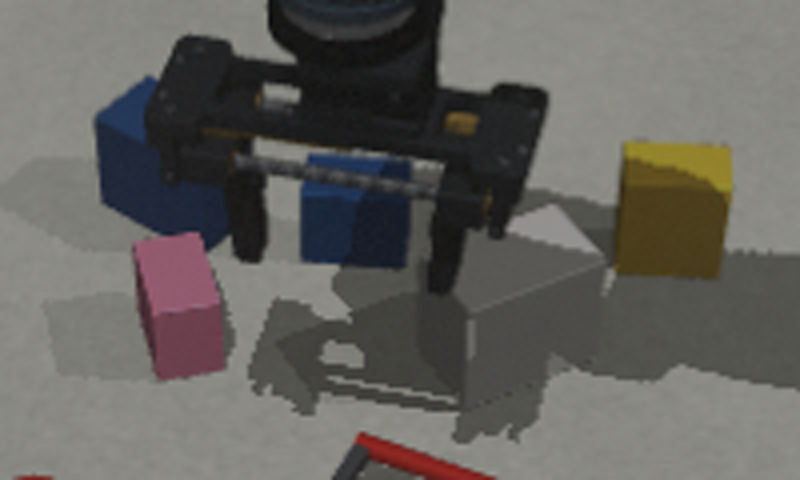

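View pics/z3.png

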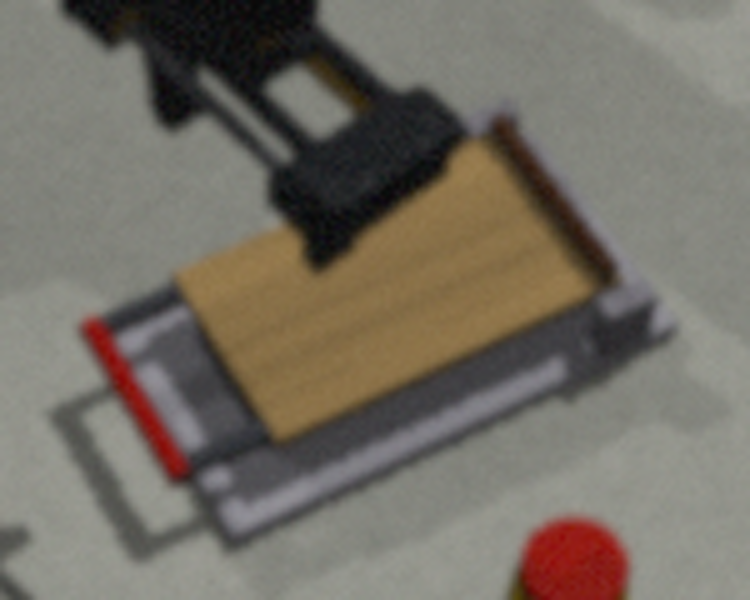

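View pics/z4.png

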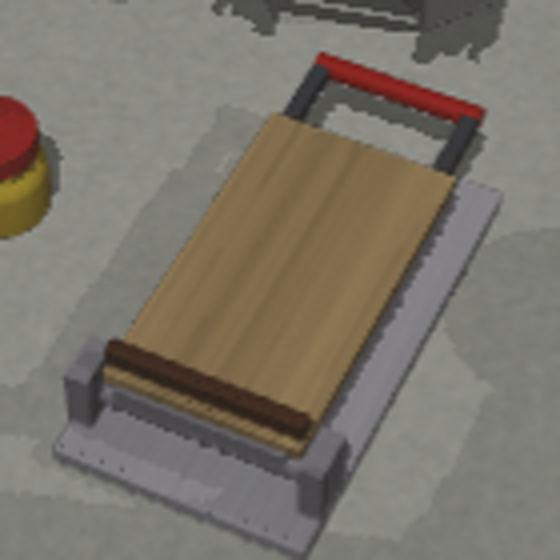

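Run:
```python
from h import *
np.set_printoptions(precision=4,suppress=True)
sc,si,wr=grab('scene'),grab('side'),grab('wrist')
B=onz(sc,[(230.5,320.9),(251.75,340.9),(240,351.5),(217.5,333.4)],.06)
print('blue top',B, B.mean(0)); print([np.linalg.norm(B[i]-B[i-1]) for i in range(4)])
def redbar(f,x0,x1,y0,y1):
    hsv=cv2.cvtColor(f['color'],cv2.COLOR_BGR2HSV); m=((hsv[...,0]<8)|(hsv[...,0]>172))&(hsv[...,1]>170)&(hsv[...,2]>90)
    mm=np.zeros(m.shape,np.uint8); mm[y0:y1,x0:x1]=m[y0:y1,x0:x1]
    r=cv2.minAreaRect(cv2.findNonZero(mm)); print(r)
    p=cv2.boxPoints(r); e=sorted([(np.linalg.norm(p[i]-p[(i+1)%4]),i) for i in range(4)])
    return [ (p[i]+p[(i+1)%4])/2 for _,i in e[:2]]
for f,b,n in((sc,(270,305,228,275),'sc'),(si,(300,360,205,230),'si'),(wr,(190,340,235,285),'wr')):
    e=redbar(f,*b); q=onz(f,e,.05); print(n,e,q,q.mean(0))
q=onz(sc,[(295.6,225.4),(315,258.4)],.056);print('board sc',q,q.mean(0))
q=onz(si,[(298.75,223.25),(343.75,239.5)],.056);print('board si',q,q.mean(0))
q=onz(wr,[(209,190),(345,216)],.056);print('board wr',q,q.mean(0))
q=onz(si,[(243.75,308.75),(305.5,333.75),(355,242.5)],.014);print('stand si',q)
```

```text
blue top [[ 0.6026 -0.2609  0.06  ]
 [ 0.6727 -0.2522  0.06  ]
 [ 0.676  -0.2865  0.06  ]
 [ 0.6088 -0.3007  0.06  ]] [ 0.64  -0.275  0.06 ]
[np.float64(0.04023381181117263), np.float64(0.07063969644841371), np.float64(0.0344689958845228), np.float64(0.0686728497542504)]
((286.8701171875, 249.5749053955078), (34.11438751220703, 3.3981122970581055), 60.01836013793945)
sc [array([278.3463, 234.8002], dtype=float32), array([295.394 , 264.3496], dtype=float32)] [[ 0.4804 -0.0301  0.05  ]
 [ 0.577  -0.0515  0.05  ]] [ 0.5287 -0.0408  0.05  ]
((328.8406066894531, 216.9622802734375), (42.05279541015625, 4.8572611808776855), 19.025606155395508)
si [array([308.9628, 210.1079], dtype=float32), array([348.7184, 223.8167], dtype=float32)] [[ 0.5788 -0.0512  0.05  ]
 [ 0.4796 -0.031   0.05  ]] [ 0.5292 -0.0411  0.05  ]
((266.2474365234375, 256.21636962890625), (119.841796875, 14.575034141540527), 10.911128044128418)
wr [array([207.4098, 244.8742], dtype=float32), array([325.0851, 267.5586], dtype=float32)] [[ 0.4768 -0.0319  0.05  ]
 [ 0.5799 -0.0533  0.05  ]] [ 0.5284 -0.0426  0.05  ]
board sc [[ 0.4895  0.0196  0.056 ]
 [ 0.5979 -0.006   0.056 ]] [0.5437 0.0068 0.056 ]
board si [[0.5904 0.0003 0.056 ]
 [0.4807 0.0237 0.056 ]] [0.5356 0.012  0.056 ]
board wr [[ 0.484   0.0178  0.056 ]
 [ 0.5963 -0.0042  0.056 ]] [0.5402 0.0068 0.056 ]
stand si [[ 0.6531  0.2285  0.014 ]
 [ 0.5115  0.2565  0.014 ]
 [ 0.4585 -0.0095  0.014 ]]
```

The side view puts the bar at about (0.529, -0.041) and the stand yaw at about -11.5°. Next I'll move above the bar with the jaws across it and the opening reduced, because a full opening would hit the board.

```bash
python3 -m jog '[[[0.9,-0.572,0.516,-0.436,0,0,0.5],[0.9,-0.572,0.516,-0.436,0,0,0.5],[0.9,-0.572,0.516,-0.436,0,0,0.5],[0.9,-0.572,0.516,-0.436,0,0,0.5],[0.9,-0.572,0.516,-0.436,0,0,0.5],[0.9,-0.572,0.516,-0.436,0,0,0.5],[0.9,-0.572,0.516,-0.436,0,0,0.5],[0.9,-0.572,0.516,-0.436,0,0,0.5]]]'
python3 - <<'E'
from h import *
np.set_printoptions(precision=4,suppress=True)
o=ctrl.get_obs();print(o['t'],o['joints'],o['ee_pos'],o['orientation'],o['gripper_width'])
for n in('scene','wrist'):cv2.imwrite(f'pics/{n}1.png',grab(n)['color'])
E
```

```text
t: 1.3
ee_pos: [0.529, -0.0412, 0.1914]
orientation: [[-0.001, 0.196, 0.981], [0.0, 0.981, -0.196], [-1.0, -0.0, -0.001]]
ft_force: [0.4, -0.1, 0.4]
gripper_width: 0.0437
1.3 [-0.3016  0.1609  1.7851 -0.0001  1.1963 -1.6747] [ 0.529  -0.0412  0.1914] [[-0.0006  0.1964  0.9805]
 [ 0.0001  0.9805 -0.1964]
 [-1.     -0.     -0.0006]] 0.0437281038339221
```

View pics/wrist1.png

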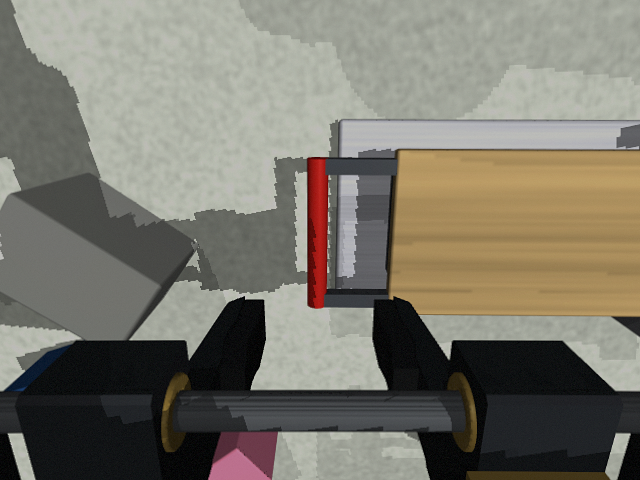

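View pics/scene1.png

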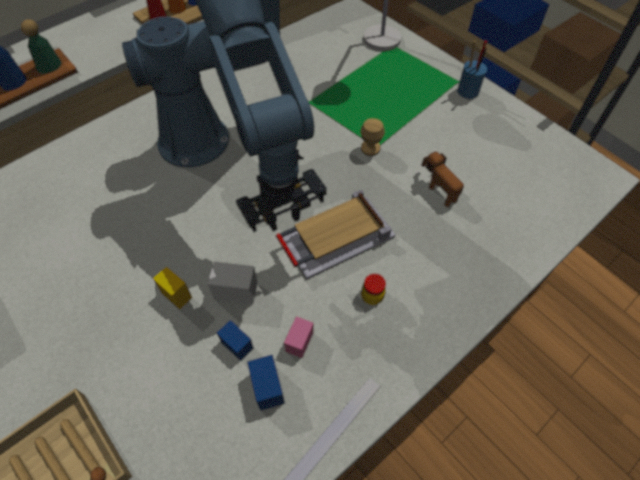

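The wrist view shows the bar running vertically from (318,158) to (316,307) and the board edge from (397,150) to (389,316). I'll cast rays onto their known heights.

Run:
```python
from h import *
np.set_printoptions(precision=4,suppress=True)
f=grab('wrist')
hsv=cv2.cvtColor(f['color'],cv2.COLOR_BGR2HSV); m=(((hsv[...,0]<8)|(hsv[...,0]>172))&(hsv[...,1]>170)&(hsv[...,2]>60)).astype(np.uint8)
m[:,:300]=0;m[:,335:]=0;m[:150]=0;m[320:]=0
pts=cv2.findNonZero(m).reshape(-1,2); P=[]
for y in range(170,300,5):
    c=pts[pts[:,1]==y][:,0]; P.append(((c.min()+c.max())/2,y))
q=onz(f,P,.05); d=np.polyfit(q[:,0],q[:,1],1); print('line yaw',np.degrees(np.arctan(d[0])))
print('ends',onz(f,[(318,158),(316,307.)],.05), onz(f,[(318,158),(316,307.)],.05).mean(0))
b=onz(f,[(398,150),(389,316)],.056);print(b,b.mean(0))
s=onz(f,[(340,121),(620,122)],.014);print('stand edge',s,np.degrees(np.arctan2(*(s[1]-s[0])[:2])))
```

```text
line yaw -11.621834836434443
ends [[ 0.478  -0.0315  0.05  ]
 [ 0.5819 -0.0541  0.05  ]] [ 0.5299 -0.0428  0.05  ]
[[ 0.4825  0.0184  0.056 ]
 [ 0.5962 -0.0039  0.056 ]] [0.5393 0.0072 0.056 ]
stand edge [[ 0.4599 -0.0119  0.014 ]
 [ 0.5004  0.1811  0.014 ]] 11.859134441730616
```

```bash
python3 -m jog '[[[0.5,0,0,0,0,0,0.5],[0.99,0,0,0,0,0,0.5],[0.99,0,0,0,0,0,0.5],[0.99,0,0,0,0,0,0.5],[0.99,0,0,0,0,0,0.5],[0.99,0,0,0,0,0,0.5],[0.99,0,0,0,0,0,0.5],[0.99,0,0,0,0,0,0.5]]]'
python3 -m jog '[[[0.35,-0.01,0,0,0,0,0.5],[0.7,-0.01,0,0,0,0,0.5],[0.7,-0.01,0,0,0,0,0.5],[0.7,-0.01,0,0,0,0,0],[0.7,-0.01,0,0,0,0,0],[0.7,-0.01,0,0,0,0,0],[0.7,-0.01,0,0,0,0,0],[0.7,-0.01,0,0,0,0,0]]]'
python3 - <<'E'
from h import *
for n in('scene','wrist'):cv2.imwrite(f'pics/{n}2.png',grab(n)['color'])
E
```

```text
t: 2.45
ee_pos: [0.5291, -0.0412, 0.1125]
orientation: [[-0.0, 0.201, 0.98], [0.0, 0.98, -0.201], [-1.0, -0.0, -0.0]]
ft_force: [0.1, -1.1, -0.3]
gripper_width: 0.0443
t: 3.45
ee_pos: [0.5295, -0.0425, 0.0572]
orientation: [[0.001, 0.201, 0.98], [-0.001, 0.98, -0.201], [-1.0, -0.001, 0.001]]
ft_force: [-1.5, -2.2, 4.8]
gripper_width: 0.0125
```

View pics/wrist2.png

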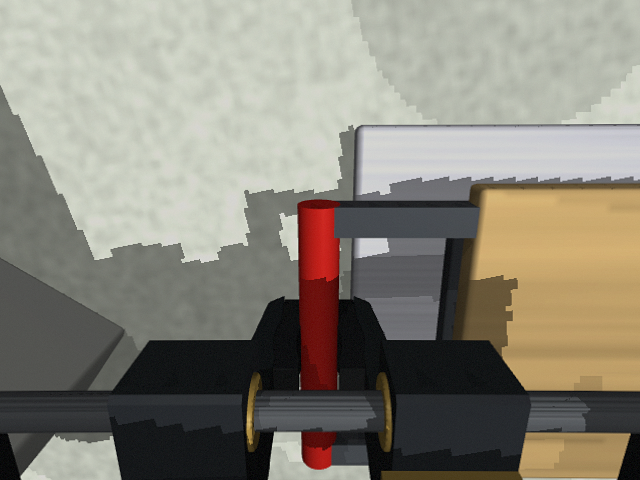

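The bar is gripped, with the opening at 12.5 mm. I'll tabulate the lift arc.

Run:
```python
import numpy as np
P=lambda t:np.array([-(0.25*np.sin(t)+.016*np.cos(t)), -(0.25*np.cos(t)-.016*np.sin(t))])/.08
K=[0,.28,.56,.84,1.12,1.28]
for a,b in zip(K,K[1:]):
    print(a,b,[tuple(np.round(P(a+(b-a)*k/7)-P(a),3)) for k in range(1,8)])
```

```text
0 0.28 [(np.float64(-0.125), np.float64(0.01)), (np.float64(-0.249), np.float64(0.026)), (np.float64(-0.373), np.float64(0.046)), (np.float64(-0.495), np.float64(0.072)), (np.float64(-0.617), np.float64(0.102)), (np.float64(-0.737), np.float64(0.137)), (np.float64(-0.856), np.float64(0.177))]
0.28 0.56 [(np.float64(-0.117), np.float64(0.045)), (np.float64(-0.232), np.float64(0.094)), (np.float64(-0.345), np.float64(0.148)), (np.float64(-0.456), np.float64(0.206)), (np.float64(-0.565), np.float64(0.269)), (np.float64(-0.67), np.float64(0.335)), (np.float64(-0.774), np.float64(0.407))]
0.56 0.84 [(np.float64(-0.1), np.float64(0.075)), (np.float64(-0.197), np.float64(0.154)), (np.float64(-0.291), np.float64(0.237)), (np.float64(-0.382), np.float64(0.324)), (np.float64(-0.468), np.float64(0.414)), (np.float64(-0.552), np.float64(0.508)), (np.float64(-0.631), np.float64(0.605))]
0.84 1.12 [(np.float64(-0.075), np.float64(0.1)), (np.float64(-0.147), np.float64(0.203)), (np.float64(-0.214), np.float64(0.308)), (np.float64(-0.277), np.float64(0.417)), (np.float64(-0.336), np.float64(0.527)), (np.float64(-0.39), np.float64(0.64)), (np.float64(-0.439), np.float64(0.755))]
1.12 1.28 [(np.float64(-0.026), np.float64(0.067)), (np.float64(-0.051), np.float64(0.134)), (np.float64(-0.074), np.float64(0.201)), (np.float64(-0.096), np.float64(0.27)), (np.float64(-0.116), np.float64(0.338)), (np.float64(-0.134), np.float64(0.408)), (np.float64(-0.151), np.float64(0.477))]
```

```bash
python3 -m jog '[[[-0.125,0.01,0,0,0,0,0],[-0.25,0.026,0,0,0,0,0],[-0.373,0.046,0,0,0,0,0],[-0.495,0.072,0,0,0,0,0],[-0.617,0.102,0,0,0,0,0],[-0.737,0.137,0,0,0,0,0],[-0.856,0.177,0,0,0,0,0],[-0.856,0.177,0,0,0,0,0]]]'
python3 -m jog '[[[-0.117,0.045,0,0,0,0,0],[-0.232,0.094,0,0,0,0,0],[-0.345,0.148,0,0,0,0,0],[-0.456,0.206,0,0,0,0,0],[-0.565,0.269,0,0,0,0,0],[-0.67,0.335,0,0,0,0,0],[-0.774,0.407,0,0,0,0,0],[-0.774,0.407,0,0,0,0,0]]]'
```

```text
t: 4.55
ee_pos: [0.5323, -0.0282, 0.1265]
orientation: [[0.001, 0.2, 0.98], [-0.001, 0.98, -0.2], [-1.0, -0.0, 0.001]]
ft_force: [0.5, -0.9, -0.5]
gripper_width: 0.0121
t: 5.55
ee_pos: [0.5389, 0.0046, 0.1891]
orientation: [[0.002, 0.2, 0.98], [-0.0, 0.98, -0.2], [-1.0, 0.0, 0.002]]
ft_force: [1.5, 0.8, -2.4]
gripper_width: 0.0121
```

```bash
python3 -m jog '[[[-0.1,0.075,0,0,0,0,0],[-0.197,0.154,0,0,0,0,0],[-0.291,0.237,0,0,0,0,0],[-0.382,0.324,0,0,0,0,0],[-0.468,0.414,0,0,0,0,0],[-0.552,0.508,0,0,0,0,0],[-0.631,0.605,0,0,0,0,0],[-0.631,0.605,0,0,0,0,0]]]'
python3 -m jog '[[[-0.075,0.1,0,0,0,0,0],[-0.147,0.203,0,0,0,0,0],[-0.214,0.308,0,0,0,0,0],[-0.277,0.417,0,0,0,0,0],[-0.336,0.527,0,0,0,0,0],[-0.39,0.64,0,0,0,0,0],[-0.439,0.755,0,0,0,0,0],[-0.439,0.755,0,0,0,0,0]]]'
python3 - <<'E'
from h import *
for n in('side','scene'):cv2.imwrite(f'pics/{n}3.png',grab(n)['color'])
E
```

```text
t: 6.55
ee_pos: [0.5486, 0.0534, 0.24]
orientation: [[0.002, 0.199, 0.98], [0.001, 0.98, -0.199], [-1.0, 0.001, 0.002]]
ft_force: [4.1, 2.9, -6.0]
gripper_width: 0.0122
t: 7.55
ee_pos: [0.5605, 0.1136, 0.2746]
orientation: [[0.001, 0.198, 0.98], [0.002, 0.98, -0.198], [-1.0, 0.002, 0.001]]
ft_force: [6.4, 2.9, -10.2]
gripper_width: 0.0119
```

View pics/side3.png

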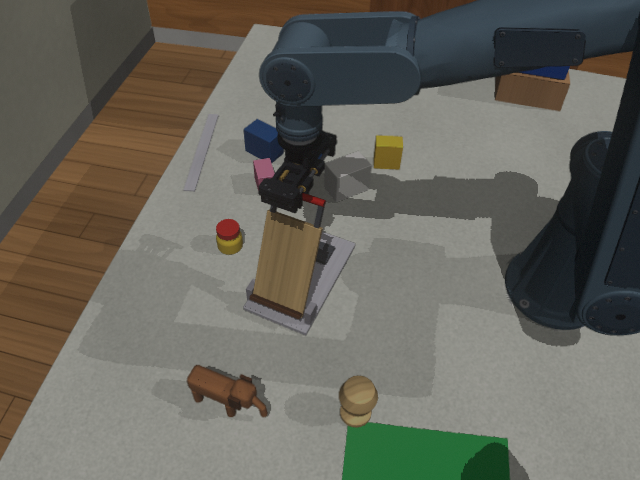

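View pics/scene3.png

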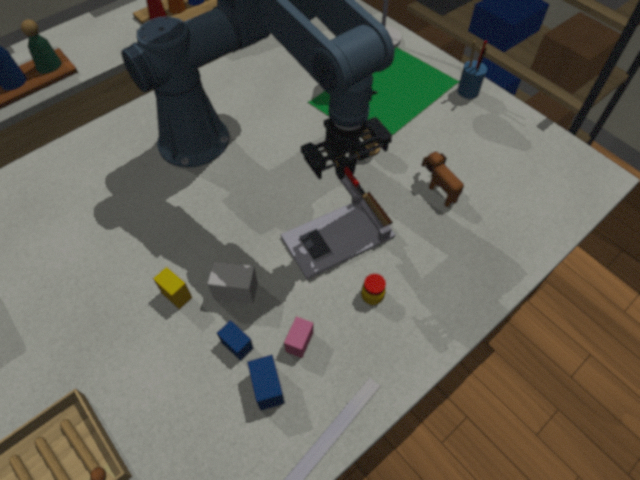

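```bash
python3 -m jog '[[[-0.016,0.067,0,0,0,0,0],[-0.035,0.134,0,0,0,0,0],[-0.056,0.201,0,0,0,0,0],[-0.078,0.27,0,0,0,0,0],[-0.098,0.338,0,0,0,0,0],[-0.115,0.408,0,0,0,0,0],[-0.115,0.408,0,0,0,0,0],[-0.115,0.408,0,0,0,0,0]]]'
python3 - <<'E'
from h import *
for n in('wrist',):cv2.imwrite(f'pics/{n}4.png',grab(n)['color'])
E
```

```text
t: 8.65
ee_pos: [0.5671, 0.1457, 0.2843]
orientation: [[0.002, 0.198, 0.98], [0.002, 0.98, -0.198], [-1.0, 0.003, 0.002]]
ft_force: [0.3, -1.3, 5.4]
gripper_width: 0.0124
```

View pics/wrist4.png

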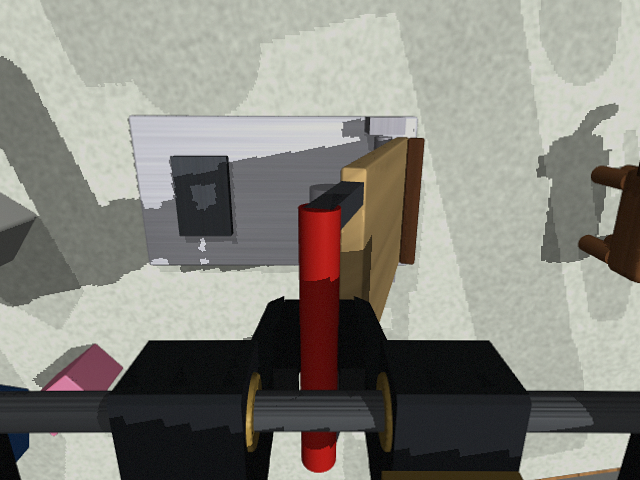

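The wrist view shows the board up at about 1.27 and the pad fully visible, with corners at (170,156), (227,156), (232,235) and (180,236). I'll release, rise, and measure the pad.

```bash
python3 -m jog '[[[0,0,0,0,0,0,0.5],[0,0,0,0,0,0,0.5],[0,0,0,0,0,0,0.5],[0,0,0,0,0,0,0.5],[-0.4,0,0,0,0,0,0.5],[-0.9,0,0,0,0,0,0.5],[-0.9,0,0,0,0,0,0.5],[-0.9,0,0,0,0,0,0.5]]]'
python3 - <<'E'
from h import *
np.set_printoptions(precision=4,suppress=True)
f=grab('wrist');cv2.imwrite('pics/wrist5.png',f['color'])
f=grab('scene');cv2.imwrite('pics/scene5.png',f['color'])
f=grab('side');cv2.imwrite('pics/side5.png',f['color'])
E
```

```text
t: 9.7
ee_pos: [0.5667, 0.1454, 0.3555]
orientation: [[0.002, 0.198, 0.98], [0.002, 0.98, -0.198], [-1.0, 0.002, 0.001]]
ft_force: [-1.4, 0.2, -0.6]
gripper_width: 0.0441
```

View pics/wrist5.png

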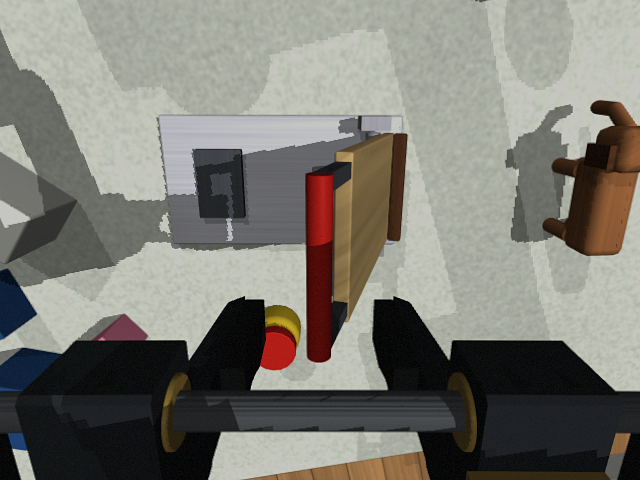

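View pics/scene5.png

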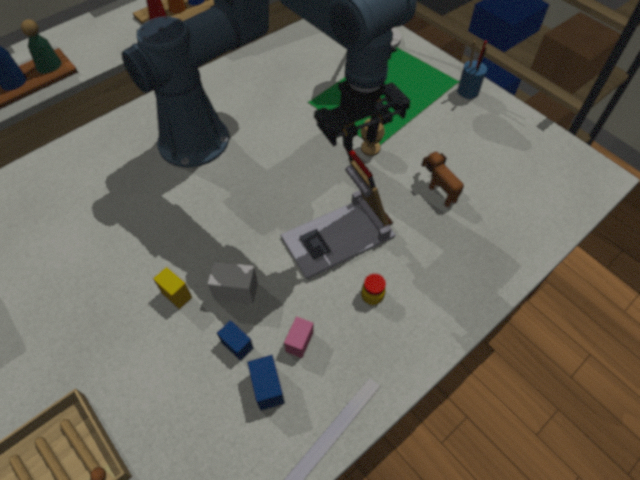

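```bash
python3 - <<'E'
from h import *
np.set_printoptions(precision=4,suppress=True)
f=grab('wrist')
q=onz(f,[(193,149),(243,148.5),(244.5,217),(202,217.5)],.024);print(q,q.mean(0))
print([np.linalg.norm(q[i]-q[i-1]) for i in range(4)])
E
python3 -m jog '[[[0,-0.5,0.2,0,0,0,1],[0,-1,0.39,0,0,0,1],[0,-1,0.39,0,0,0,1],[0,-1,0.39,0,0,0,1],[0,-1,0.39,0,0,0,1],[0,-1,0.39,0,0,0,1],[0,-1,0.39,0,0,0,1],[0,-1,0.39,0,0,0,1]]]'
```

```text
[[0.5002 0.0189 0.024 ]
 [0.5104 0.0726 0.024 ]
 [0.5857 0.0544 0.024 ]
 [0.5766 0.0062 0.024 ]] [0.5432 0.038  0.024 ]
[np.float64(0.07746966916449907), np.float64(0.05468412499870375), np.float64(0.07748836432193924), np.float64(0.04908410980132717)]
t: 10.9
ee_pos: [0.5811, 0.0611, 0.3546]
orientation: [[-0.0, 0.198, 0.98], [0.002, 0.98, -0.198], [-1.0, 0.002, -0.001]]
ft_force: [-0.5, -0.6, -0.6]
gripper_width: 0.088
```

```bash
python3 - <<'E'
from h import *
f=grab('wrist');cv2.imwrite('pics/wrist6.png',f['color'])
np.savez('w6.npz',**f)
E
python3 -m jog '[[[0,-0.5,0.2,0,0,0,1],[0,-1,0.39,0,0,0,1],[0,-1,0.39,0,0,0,1],[0,-1,0.39,0,0,0,1],[0,-1,0.39,0,0,0,1],[0,-1,0.39,0,0,0,1],[0,-1,0.39,0,0,0,1],[0,-1,0.39,0,0,0,1]]]'
python3 -m jog '[[[0,-0.5,0.2,0,0,0,1],[0,-1,0.39,0,0,0,1],[0,-1,0.39,0,0,0,1],[0,-1,0.39,0,0,0,1],[0,-1,0.39,0,0,0,1],[0,-1,0.39,0,0,0,1],[0,-1,0.39,0,0,0,1],[0,-1,0.39,0,0,0,1]]]'
python3 -m jog '[[[0,-0.5,0.2,0,0,0,1],[0.4,-1,0.39,0,0,0,1],[0.9,-1,0.39,0,0,0,1],[0.9,-1,0.39,0,0,0,1],[0.9,-1,0.39,0,0,0,1],[0.9,-1,0.39,0,0,0,1],[0.9,-1,0.39,0,0,0,1],[0.9,-1,0.39,0,0,0,1]]]'
python3 - <<'E'
from h import *
f=grab('wrist');cv2.imwrite('pics/wrist7.png',f['color'])
np.savez('w7.npz',**f)
f=grab('side');cv2.imwrite('pics/side7.png',f['color']);np.savez('s7.npz',**f)
E
```

```text
t: 11.95
ee_pos: [0.5959, -0.0233, 0.3545]
orientation: [[-0.0, 0.197, 0.98], [0.002, 0.98, -0.197], [-1.0, 0.002, -0.001]]
ft_force: [0.0, 0.3, 0.2]
gripper_width: 0.0883
t: 12.95
ee_pos: [0.6107, -0.1075, 0.3544]
orientation: [[0.0, 0.197, 0.98], [0.002, 0.98, -0.197], [-1.0, 0.002, -0.0]]
ft_force: [0.4, 0.3, 0.1]
gripper_width: 0.0881
t: 13.95
ee_pos: [0.6258, -0.1919, 0.2831]
orientation: [[0.001, 0.197, 0.98], [0.001, 0.98, -0.197], [-1.0, 0.002, 0.001]]
ft_force: [-0.4, 0.3, 0.7]
gripper_width: 0.0881
```

View pics/wrist6.png

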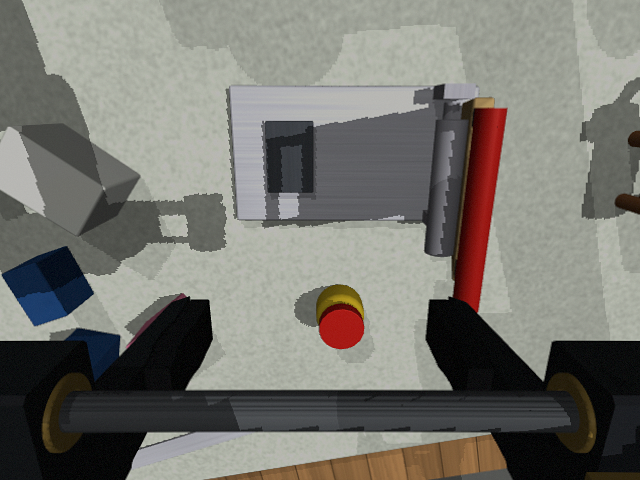

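View pics/wrist7.png

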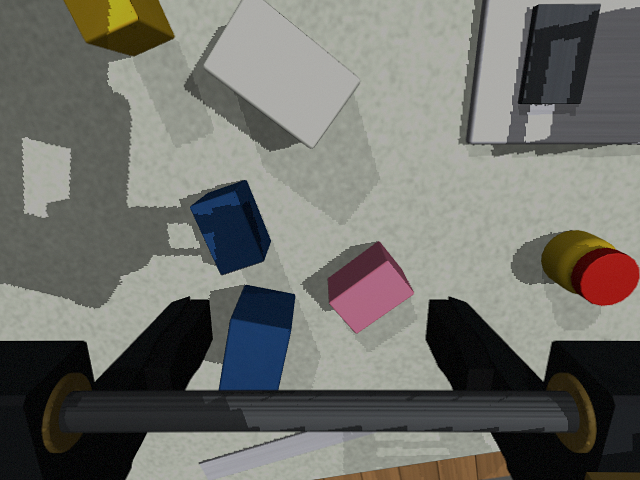

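View pics/side7.png

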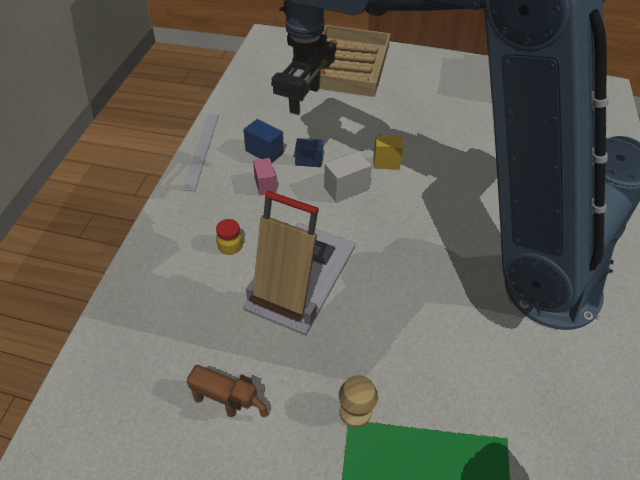

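Run:
```python
from h import *
np.set_printoptions(precision=4,suppress=True)
w=np.load('w7.npz');s=np.load('s7.npz')
cv2.imwrite('pics/z7.png',cv2.resize(cv2.convertScaleAbs(w['color'][165:305,160:330],alpha=2.2),None,fx=4.2,fy=4.2,interpolation=cv2.INTER_CUBIC))
cv2.imwrite('pics/z7s.png',cv2.resize(cv2.convertScaleAbs(s['color'][120:180,280:345],alpha=2),None,fx=8,fy=8,interpolation=cv2.INTER_CUBIC))
f=np.load('w6.npz'); q=onz(f,[(263,121),(313,121),(314,192.5),(267,192.5)],.024);print(q,q.mean(0))
```

```text
[[0.5017 0.0167 0.024 ]
 [0.5122 0.0693 0.024 ]
 [0.5885 0.0547 0.024 ]
 [0.5779 0.0024 0.024 ]] [0.5451 0.0358 0.024 ]
```

View pics/z7.png

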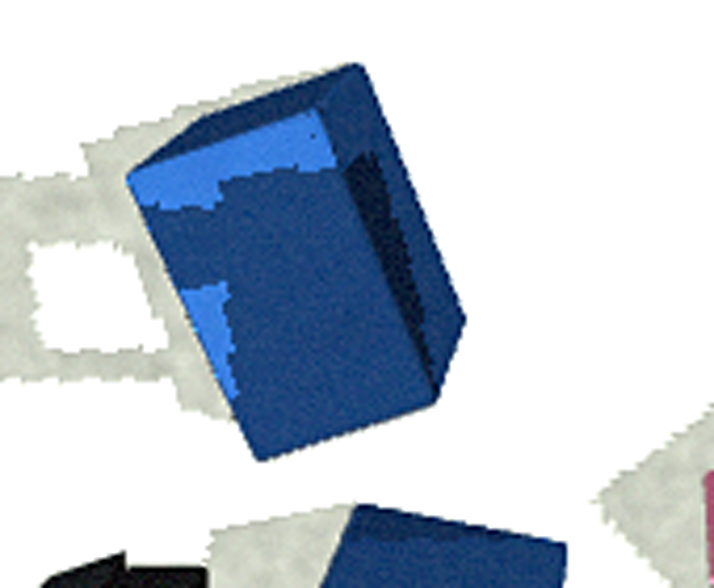

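View pics/z7s.png

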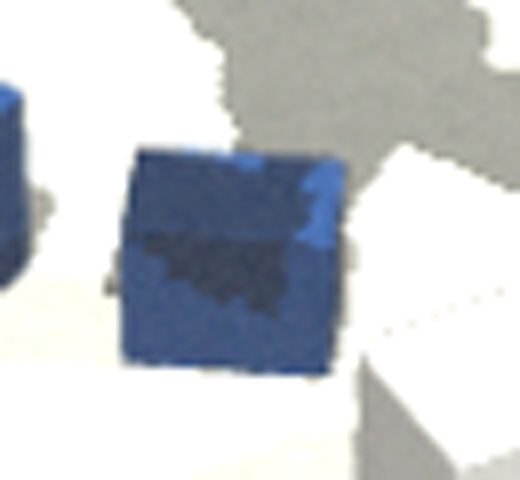

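Run:
```python
from h import *
np.set_printoptions(precision=4,suppress=True)
w=np.load('w7.npz');s=np.load('s7.npz');sc=grab('scene')
B=onz(w,[(190.5,206.9),(235.7,190.5),(264,261.2),(221.9,274.8)],.06)
print(B,B.mean(0),[round(float(np.linalg.norm(B[i]-B[i-1])),4) for i in range(4)])
for a,b in((1,2),(0,3)): print('long yaw',np.degrees(np.arctan2(*(B[b]-B[a])[[1,0]])))
S=np.array([(135,150),(345,160),(338,245),(125,240)])/8+[280,120]
q=onz(s,S,.06);print('side',q,q.mean(0))
print('big bottom',onz(w,[(244,285),(295,293)],0.),'pink bot',onz(w,[(328,292)],0.))
# base of blue visible corners
print('base',onz(w,np.array([(365,65),(465,320)])/4.2+[160,165],0.))
print(ctrl.get_obs()['t'])
```

```text
[[ 0.6038 -0.3013  0.06  ]
 [ 0.5975 -0.2589  0.06  ]
 [ 0.6658 -0.2506  0.06  ]
 [ 0.6712 -0.2919  0.06  ]] [ 0.6346 -0.2757  0.06  ] [0.0681, 0.0429, 0.0688, 0.0416]
long yaw 6.948295184459643
long yaw 7.957522170450361
side [[ 0.668  -0.2855  0.06  ]
 [ 0.6    -0.2972  0.06  ]
 [ 0.5929 -0.2552  0.06  ]
 [ 0.6599 -0.241   0.06  ]] [ 0.6302 -0.2697  0.06  ]
big bottom [[ 0.7097 -0.2918  0.    ]
 [ 0.7301 -0.2391  0.    ]] pink bot [[ 0.7361 -0.2032  0.    ]]
base [[ 0.599  -0.2598  0.    ]
 [ 0.6663 -0.2513  0.    ]]
14.1
```

```bash
python3 -m jog '[[[0.5,-0.5,0.16,-0.052,0,0,1],[0.99,-1,0.32,-0.104,0,0,1],[0.99,-1,0.32,-0.104,0,0,1],[0.99,-1,0.32,-0.104,0,0,1],[0.99,-1,0.32,-0.104,0,0,1],[0.99,-1,0.32,-0.104,0,0,1],[0.99,-1,0.32,-0.104,0,0,1],[0.99,-1,0.32,-0.104,0,0,1]]]'
python3 - <<'E'
from h import *
o=ctrl.get_obs(); R=o['orientation']; print((R.T@(np.array([.635,-.2765,.046])-o['ee_pos'])/.08).round(3), np.degrees(np.arctan2(R[1,1],R[0,1])))
f=grab('wrist');cv2.imwrite('pics/wrist8.png',f['color'])
E
```

```text
t: 15.1
ee_pos: [0.6351, -0.275, 0.2035]
orientation: [[0.001, -0.128, 0.992], [0.002, 0.992, 0.128], [-1.0, 0.002, 0.001]]
ft_force: [0.2, 1.1, -0.0]
gripper_width: 0.0881
[ 1.968 -0.022 -0.005] 97.38013223319815
```

View pics/wrist8.png

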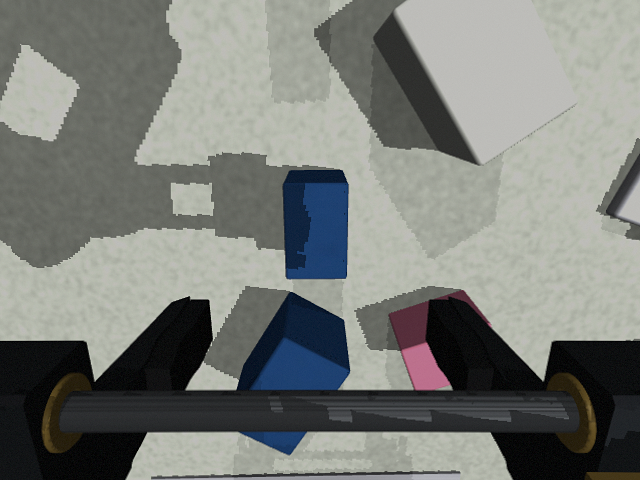

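Run:
```python
from h import *
np.set_printoptions(precision=4,suppress=True)
w=grab('wrist')
q=onz(w,[(284,184),(348,184),(347,278),(287,278)],.06);print(q,q.mean(0))
print('long yaw',[np.degrees(np.arctan2(*(q[b]-q[a])[[1,0]])) for a,b in((0,3),(1,2))])
for z in(.06,.08,.1): print('white',z,onz(w,[(480,165),(577,103),(374,40)],z).tolist())
print('white base',onz(w,[(383,145)],0))
print('side white top', [onz(np.load('s7.npz'),[(325,172),(352,152),(371,168),(340,185)],z).round(3).tolist() for z in (.07,.09)])
```

```text
[[ 0.6035 -0.302   0.06  ]
 [ 0.5981 -0.2602  0.06  ]
 [ 0.6647 -0.2507  0.06  ]
 [ 0.6702 -0.293   0.06  ]] [ 0.6341 -0.2765  0.06  ]
long yaw [np.float64(7.641370576998463), np.float64(8.092870256373505)]
white 0.06 [[0.5749263257328615, -0.17718687145741976, 0.06], [0.5305360147476428, -0.12781769107973714, 0.06], [0.5116394564492371, -0.25790490035421176, 0.06]]
white 0.08 [[0.5732866226466878, -0.18542904571307645, 0.08000000000000004], [0.5322627104911412, -0.13980384340981275, 0.07999999999999999], [0.5147991980608251, -0.26002571452067974, 0.08000000000000002]]
white 0.1 [[0.5716469195605142, -0.1936712199687331, 0.1], [0.5339894062346395, -0.15178999573988833, 0.09999999999999998], [0.517958939672413, -0.2621465286871478, 0.1]]
white base [[ 0.5743 -0.2317  0.    ]]
side white top [[[0.566, -0.167, 0.07], [0.516, -0.257, 0.07], [0.459, -0.209, 0.07], [0.522, -0.131, 0.07]], [[0.562, -0.146, 0.09], [0.513, -0.234, 0.09], [0.457, -0.187, 0.09], [0.518, -0.111, 0.09]]]
```

```bash
python3 -m jog '[[[0.5,-0.02,-0.01,-0.002,0,0,1],[0.99,-0.02,-0.01,-0.002,0,0,1],[0.99,-0.02,-0.01,-0.002,0,0,1],[0.99,-0.02,-0.01,-0.002,0,0,1],[0.99,-0.02,-0.01,-0.002,0,0,1],[0.99,-0.02,-0.01,-0.002,0,0,1],[0.99,-0.02,-0.01,-0.002,0,0,1],[0.99,-0.02,-0.01,-0.002,0,0,1]]]'
python3 -m jog '[[[0.5,0,0,0,0,0,1],[0.96,0,0,0,0,0,1],[0.96,0,0,0,0,0,1],[0.96,0,0,0,0,0,0],[0.96,0,0,0,0,0,0],[0.96,0,0,0,0,0,0],[0.96,0,0,0,0,0,0],[0.96,0,0,0,0,0,0]]]'
python3 - <<'E'
from h import *
f=grab('wrist');cv2.imwrite('pics/wrist9.png',f['color'])
E
```

```text
t: 16.2
ee_pos: [0.6345, -0.2767, 0.1243]
orientation: [[0.001, -0.135, 0.991], [0.002, 0.991, 0.135], [-1.0, 0.002, 0.001]]
ft_force: [-0.4, -0.4, -0.7]
gripper_width: 0.0881
t: 17.2
ee_pos: [0.6347, -0.2767, 0.048]
orientation: [[0.001, -0.134, 0.991], [0.001, 0.991, 0.134], [-1.0, 0.001, 0.001]]
ft_force: [-0.3, -0.2, 1.3]
gripper_width: 0.0436
```

View pics/wrist9.png

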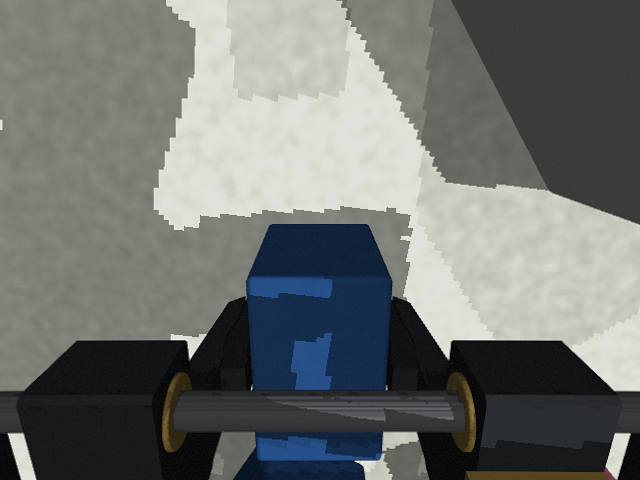

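The block is gripped with an opening of 43.6 mm, and its top-face edges are at rows 277 and 460. I'll measure its offset in the hand, then lift.

```bash
python3 - <<'E'
from h import *
np.set_printoptions(precision=4,suppress=True)
w=grab('wrist');o=ctrl.get_obs()
q=onz(w,[(247,278),(391,278),(383,460.5),(258,460.5)],.06);print(q,q.mean(0))
R=o['orientation'];print(((q-o['ee_pos'])@R))
print('near base',(onz(w,[(268,224),(369,224)],0)-o['ee_pos'])@R)
E
python3 -m jog '[[[-0.3,0,0,0,0,0,0],[-0.99,0,0,0,0,0,0],[-0.99,0,0,0,0,0,0],[-0.99,0,0,0,0,0,0],[-0.99,0,0,0,0,0,0],[-0.99,0,0,0,0,0,0],[-0.99,0,0,0,0,0,0],[-0.99,0,0,0,0,0,0]]]'
python3 -m jog '[[[-0.6,0.2,-0.1,0.05,0,0,0],[-0.99,0.5,-0.2,0.1,0,0,0],[-0.99,0.96,-0.31,0.105,0,0,0],[-0.99,0.96,-0.31,0.105,0,0,0],[-0.99,0.96,-0.31,0.105,0,0,0],[-0.99,0.96,-0.31,0.105,0,0,0],[-0.99,0.96,-0.31,0.105,0,0,0],[-0.99,0.96,-0.31,0.105,0,0,0]]]'
python3 - <<'E'
from h import *
f=grab('side');cv2.imwrite('pics/side10.png',f['color'])
E
```

```text
[[ 0.6027 -0.3023  0.06  ]
 [ 0.597  -0.2605  0.06  ]
 [ 0.6646 -0.2503  0.06  ]
 [ 0.6703 -0.293   0.06  ]] [ 0.6337 -0.2765  0.06  ]
[[-0.0121 -0.021  -0.0352]
 [-0.012   0.0211 -0.0352]
 [-0.012   0.0222  0.0331]
 [-0.012  -0.0209  0.0331]]
near base [[ 0.0479 -0.022  -0.0345]
 [ 0.048   0.0218 -0.0345]]
t: 18.3
ee_pos: [0.6345, -0.2767, 0.1268]
orientation: [[0.001, -0.135, 0.991], [0.002, 0.991, 0.135], [-1.0, 0.002, 0.001]]
ft_force: [0.5, -0.6, -2.5]
gripper_width: 0.0435
t: 19.3
ee_pos: [0.5995, -0.2045, 0.2057]
orientation: [[0.0, 0.194, 0.981], [0.002, 0.981, -0.194], [-1.0, 0.002, -0.0]]
ft_force: [0.2, -0.4, -3.2]
gripper_width: 0.0437
```

View pics/side10.png

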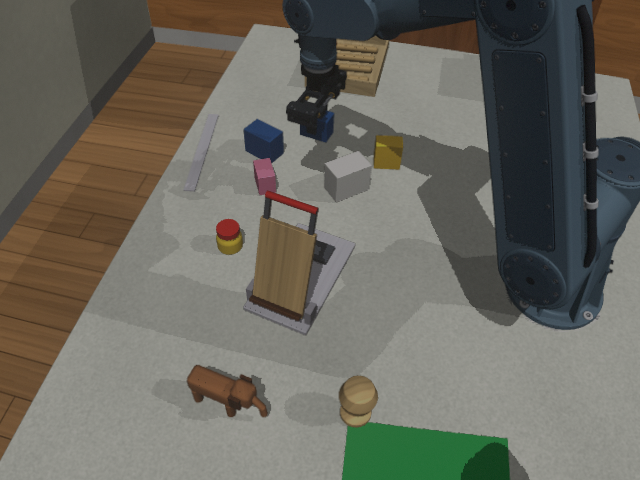

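```bash
python3 -m jog '[[[0,0.4,-0.2,0,0,0,0],[0,0.94,-0.417,0.002,0,0,0],[0,0.94,-0.417,0.002,0,0,0],[0,0.94,-0.417,0.002,0,0,0],[0,0.94,-0.417,0.002,0,0,0],[0,0.94,-0.417,0.002,0,0,0],[0,0.94,-0.417,0.002,0,0,0],[0,0.94,-0.417,0.002,0,0,0]]]'
python3 -m jog '[[[0,0.4,-0.2,0,0,0,0],[0,0.94,-0.417,0,0,0,0],[0,0.94,-0.417,0,0,0,0],[0,0.94,-0.417,0,0,0,0],[0,0.94,-0.417,0,0,0,0],[0,0.94,-0.417,0,0,0,0],[0,0.94,-0.417,0,0,0,0],[0,0.94,-0.417,0,0,0,0]]]'
python3 - <<'E'
from h import *
o=ctrl.get_obs(); R=o['orientation']; print((R.T@(np.array([.545,.036,.072])-o['ee_pos'])/.08).round(3), np.degrees(np.arctan2(R[1,1],R[0,1])))
f=grab('wrist');cv2.imwrite('pics/wrist11.png',f['color'])
f=grab('scene');cv2.imwrite('pics/scene11.png',f['color'])
E
```

```text
t: 20.35
ee_pos: [0.5814, -0.1245, 0.2059]
orientation: [[0.0, 0.201, 0.98], [0.002, 0.98, -0.201], [-1.0, 0.002, -0.0]]
ft_force: [-0.6, -0.2, -3.4]
gripper_width: 0.0437
t: 21.35
ee_pos: [0.5638, -0.0444, 0.2059]
orientation: [[0.0, 0.201, 0.98], [0.002, 0.98, -0.201], [-1.0, 0.002, -0.0]]
ft_force: [-0.2, -0.4, -3.6]
gripper_width: 0.044
[ 1.676  0.934 -0.432] 78.39934836687924
```

View pics/wrist11.png

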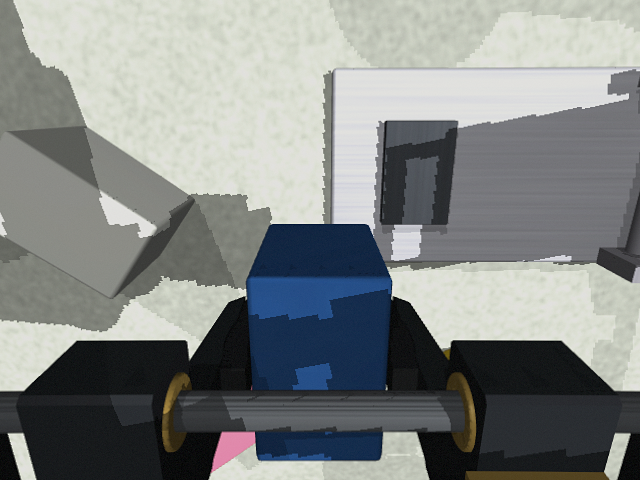

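View pics/scene11.png

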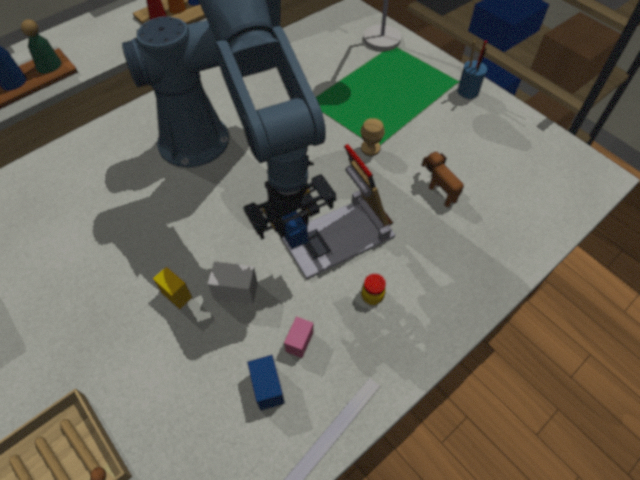

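Run:
```python
from h import *
np.set_printoptions(precision=4,suppress=True)
w=grab('wrist');o=ctrl.get_obs();R=o['orientation']
cv2.imwrite('pics/z11.png',cv2.resize(cv2.convertScaleAbs(w['color'][100:240,360:480],alpha=1.6),None,fx=4.2,fy=4.2,interpolation=cv2.INTER_CUBIC))
q=onz(w,[(384.5,121),(457.5,121),(447.5,224),(380.5,222.5)],.024)
print(q,q.mean(0),((q-o['ee_pos'])@R)/.08)
```

```text
[[0.5014 0.017  0.024 ]
 [0.5121 0.0684 0.024 ]
 [0.5875 0.0536 0.024 ]
 [0.5758 0.0026 0.024 ]] [0.5442 0.0354 0.024 ] [[ 2.2761  0.5889 -0.9167]
 [ 2.2774  1.2444 -0.9155]
 [ 2.2772  1.2526  0.0455]
 [ 2.2759  0.5992  0.0298]]
```

View pics/z11.png

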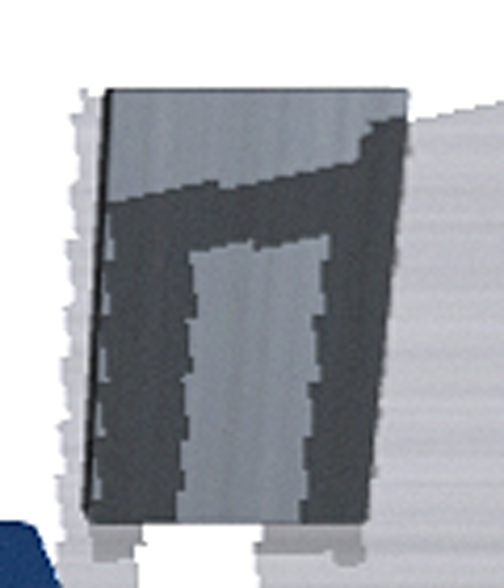

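```bash
python3 -m jog '[[[0,0.4,-0.2,0,0,0,0],[0,0.75,-0.35,0,0,0,0],[0,0.93,-0.435,0,0,0,0],[0,0.93,-0.435,0,0,0,0],[0.2,0.93,-0.435,0,0,0,0],[0.5,0.93,-0.435,0,0,0,0],[0.76,0.93,-0.435,0,0,0,0],[0.76,0.93,-0.435,0,0,0,0]]]'
python3 - <<'E'
from h import *
o=ctrl.get_obs(); R=o['orientation']; print((R.T@(np.array([.5449,.0357,.072])-o['ee_pos'])/.08).round(3), np.degrees(np.arctan2(R[1,1],R[0,1])))
f=grab('wrist');cv2.imwrite('pics/wrist12.png',f['color'])
f=grab('side');cv2.imwrite('pics/side12.png',f['color'])
E
```

```text
t: 22.5
ee_pos: [0.543, 0.035, 0.1426]
orientation: [[-0.005, 0.202, 0.979], [0.002, 0.979, -0.202], [-1.0, 0.001, -0.005]]
ft_force: [0.1, 1.4, -2.3]
gripper_width: 0.0441
[0.882 0.012 0.026] 78.3456726812382
```

View pics/wrist12.png

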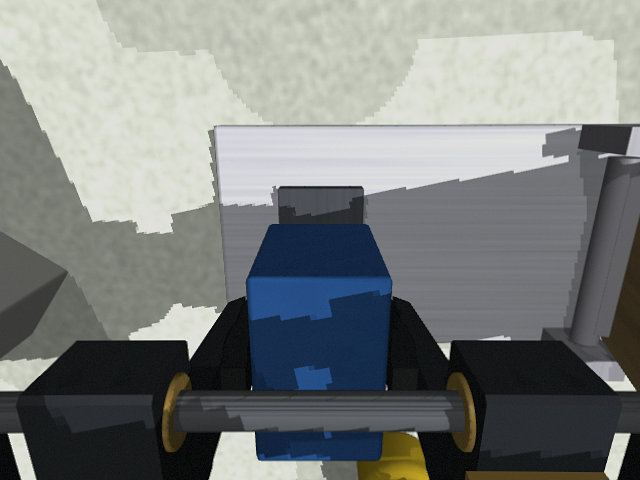

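View pics/side12.png

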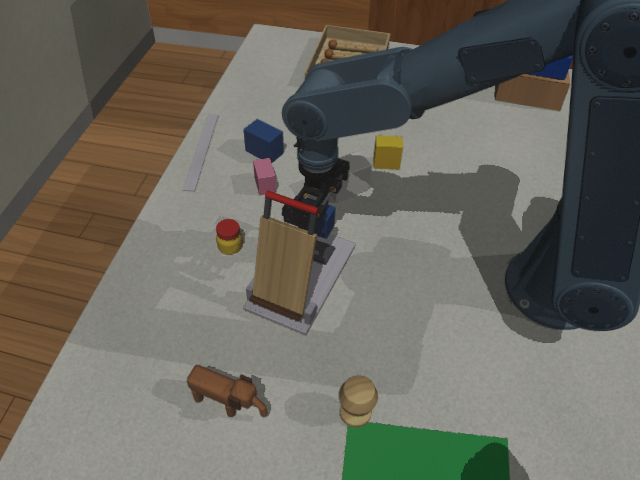

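Run:
```python
from h import *
np.set_printoptions(precision=4,suppress=True)
w=grab('wrist');o=ctrl.get_obs();R=o['orientation']
print(o['ee_pos'],R[:,0])
print((onz(w,[(278.5,187),(363.5,187)],.024)-o['ee_pos'])@R)
print('block near base',(onz(w,[(268,224),(369,224)],o['ee_pos'][2]-.048)-o['ee_pos'])@R)
```

```text
[0.5452 0.0352 0.1458] [ 0.0009  0.0017 -1.    ]
[[ 0.1217 -0.0247 -0.0375]
 [ 0.1218  0.0267 -0.0375]]
block near base [[ 0.0479 -0.0223 -0.0351]
 [ 0.048   0.0214 -0.0351]]
```

```bash
python3 -m jog '[[[0.15,0.012,0.01,0,0,0,0],[0.35,0.012,0.01,0,0,0,0],[0.55,0.012,0.01,0,0,0,0],[0.72,0.012,0.01,0,0,0,0],[0.82,0.012,0.01,0,0,0,0],[0.86,0.012,0.01,0,0,0,0],[0.86,0.012,0.01,0,0,0,0],[0.86,0.012,0.01,0,0,0,0]]]'
python3 - <<'E'
from h import *
np.set_printoptions(precision=4,suppress=True)
w=grab('wrist');cv2.imwrite('pics/wrist13.png',w['color']);np.savez('w13.npz',**w)
o=ctrl.get_obs();print(o['ee_pos'],o['ft_force'])
E
```

```text
t: 23.65
ee_pos: [0.5467, 0.036, 0.0775]
orientation: [[0.002, 0.201, 0.98], [0.002, 0.98, -0.201], [-1.0, 0.002, 0.002]]
ft_force: [-0.2, 0.9, -2.6]
gripper_width: 0.0439
[0.5467 0.036  0.0775] [ 0.7766  0.6232 -3.407 ]
```

View pics/wrist13.png

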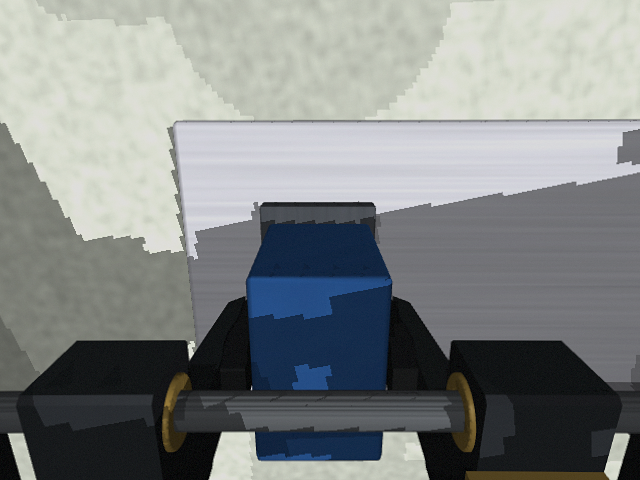

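Run:
```python
from h import *
np.set_printoptions(precision=4,suppress=True)
w=np.load('w13.npz');o=ctrl.get_obs();R=o['orientation']
cv2.imwrite('pics/z13.png',cv2.resize(cv2.convertScaleAbs(w['color'][190:290,235:405],alpha=1.7),None,fx=4.5,fy=4.5,interpolation=cv2.INTER_CUBIC))
print('pad',(onz(w,[(261,204),(375.5,204)],.024)-o['ee_pos'])@R)
print('blk',(onz(w,[(268,224),(369.5,224)],o['ee_pos'][2]-.048)-o['ee_pos'])@R)
```

```text
pad [[ 0.0534 -0.0256 -0.0421]
 [ 0.0535  0.0249 -0.0421]]
blk [[ 0.0479 -0.0222 -0.0345]
 [ 0.048   0.0219 -0.0345]]
```

View pics/z13.png

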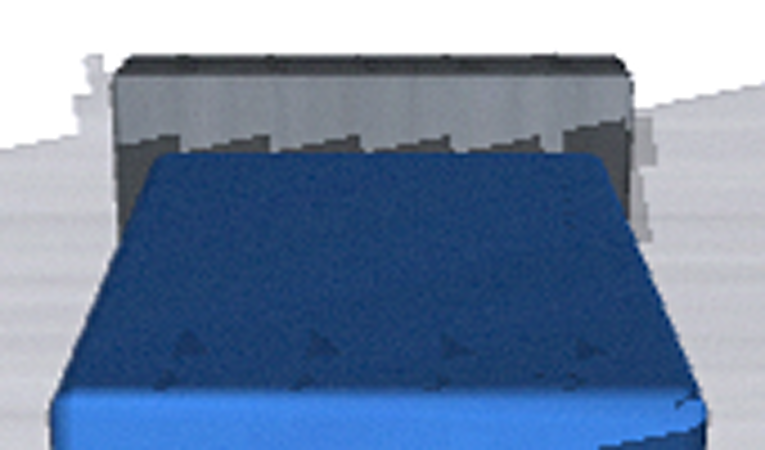

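```bash
python3 -m jog '[[[0,0,-0.028,0,0,0,0],[0,0,-0.028,0,0,0,0],[0.03,0,-0.028,0,0,0,0],[0.045,0,-0.028,0,0,0,0],[0.055,0,-0.028,0,0,0,0],[0.06,0,-0.028,0,0,0,0],[0.06,0,-0.028,0,0,0,0],[0.06,0,-0.028,0,0,0,0]]]'
python3 - <<'E'
from h import *
np.set_printoptions(precision=4,suppress=True)
w=grab('wrist');cv2.imwrite('pics/wrist14.png',w['color']);np.savez('w14.npz',**w)
cv2.imwrite('pics/z14.png',cv2.resize(cv2.convertScaleAbs(w['color'][190:290,235:405],alpha=1.7),None,fx=4.5,fy=4.5,interpolation=cv2.INTER_CUBIC))
o=ctrl.get_obs();print(o['ee_pos'],o['ft_force'])
E
```

```text
t: 24.7
ee_pos: [0.5445, 0.0365, 0.0728]
orientation: [[0.002, 0.201, 0.98], [0.001, 0.98, -0.201], [-1.0, 0.002, 0.002]]
ft_force: [0.1, 0.2, -3.9]
gripper_width: 0.0434
[0.5446 0.0365 0.0728] [-0.0383 -0.2798 -2.4181]
```

View pics/z14.png

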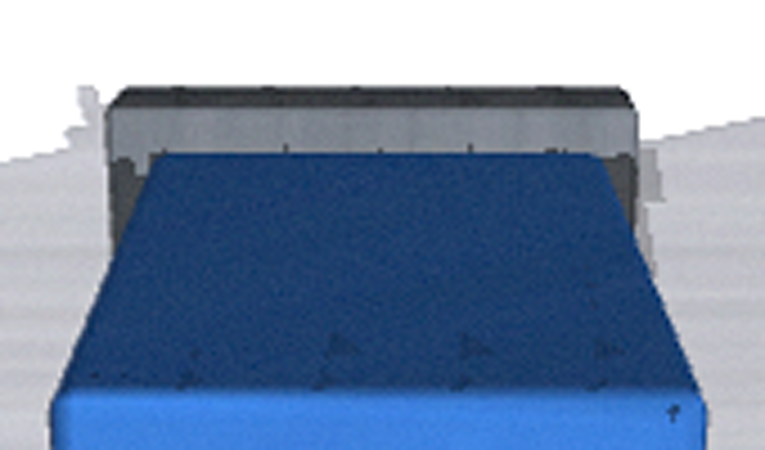

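```bash
python3 - <<'E'
from h import *
np.set_printoptions(precision=4,suppress=True)
w=np.load('w14.npz');o=ctrl.get_obs();R=o['orientation']
for p,z in(((258.6,213.8),.024),((376.5,213.8),.024),((259,209.7),.024),((268.3,224),.0245),((369.4,224),.0245)): print(p,((onz(w,[p],z)-o['ee_pos'])@R))
E
python3 -m jog '[[[0.01,0,0,0,0,0,0],[0.015,0,0,0,0,0,0],[0.015,0,0,0,0,0,0],[0.015,0,0,0,0,0,0],[0.015,0,0,0,0,0,0],[0.015,0,0,0,0,0,0],[0.015,0,0,0,0,0,0],[0.015,0,0,0,0,0,0]]]'
```

```text
(258.6, 213.8) [[ 0.0487 -0.0262 -0.0389]]
(376.5, 213.8) [[ 0.0488  0.0248 -0.0389]]
(259, 209.7) [[ 0.0487 -0.0259 -0.0407]]
(268.3, 224) [[ 0.0482 -0.0221 -0.0344]]
(369.4, 224) [[ 0.0483  0.0219 -0.0344]]
t: 25.75
ee_pos: [0.5447, 0.0365, 0.0719]
orientation: [[0.002, 0.201, 0.98], [0.001, 0.98, -0.201], [-1.0, 0.002, 0.002]]
ft_force: [-2.5, 0.5, 5.4]
gripper_width: 0.0436
```

Contact is about 5 N, and the block is within about 1 mm of the pad centre and square to it. Releasing and backing straight up.

```bash
python3 -m jog '[[[0,0,0,0,0,0,0.85],[0,0,0,0,0,0,0.85],[0,0,0,0,0,0,0.85],[0,0,0,0,0,0,0.85],[-0.3,0,0,0,0,0,0.85],[-0.7,0,0,0,0,0,0.85],[-0.99,0,0,0,0,0,0.85],[-0.99,0,0,0,0,0,0.85]]]'
python3 -m jog '[[[-0.4,0,0,0,0,0,0.5],[-0.8,0,0,0,0,0,0.5],[-0.99,0,0,0,0,0,0.5],[-0.99,0,0,0,0,0,0.5],[-0.99,0,0,0,0,0,0.5],[-0.99,0,0,0,0,0,0.5],[-0.99,0,0,0,0,0,0.5],[-0.99,0,0,0,0,0,0.5]]]'
python3 - <<'E'
from h import *
np.set_printoptions(precision=4,suppress=True)
w=grab('wrist');cv2.imwrite('pics/wrist15.png',w['color']);np.savez('w15.npz',**w)
w=grab('scene');cv2.imwrite('pics/scene15.png',w['color'])
E
```

```text
t: 26.75
ee_pos: [0.5459, 0.0362, 0.153]
orientation: [[0.007, 0.201, 0.98], [0.001, 0.98, -0.201], [-1.0, 0.002, 0.006]]
ft_force: [0.1, -0.1, 0.7]
gripper_width: 0.0751
t: 27.75
ee_pos: [0.5453, 0.0361, 0.2318]
orientation: [[0.006, 0.201, 0.98], [0.001, 0.98, -0.201], [-1.0, 0.002, 0.006]]
ft_force: [-0.5, 0.0, 0.1]
gripper_width: 0.0439
```

View pics/wrist15.png

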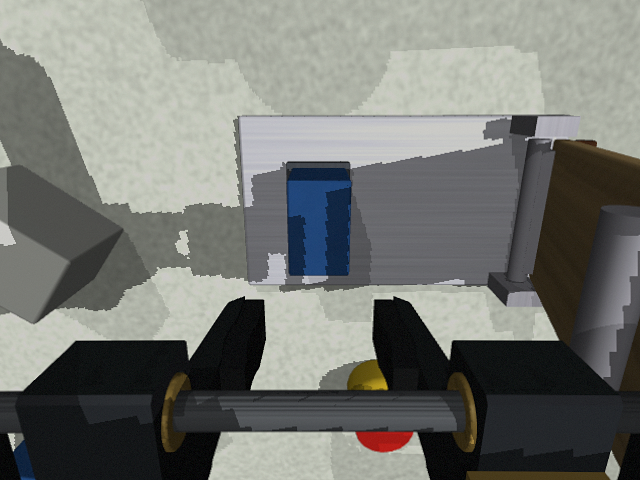

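View pics/scene15.png

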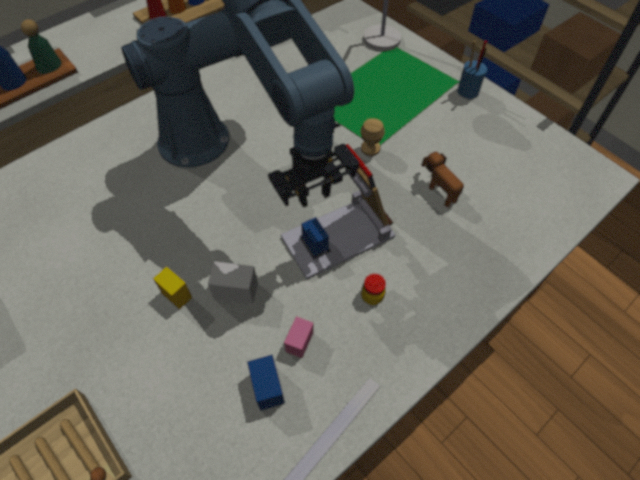

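```bash
python3 - <<'E'
from h import *
np.set_printoptions(precision=4,suppress=True)
w=np.load('w15.npz')
cv2.imwrite('pics/z15.png',cv2.resize(cv2.convertScaleAbs(w['color'][150:290,265:375],alpha=1.8),None,fx=4.2,fy=4.2,interpolation=cv2.INTER_CUBIC))
E
python3 -m jog '[[[-0.4,0,0,0,0,0,0.5],[-0.9,0,0,0,0,0,0.5],[-0.99,0,0,0,0,0,0.5],[-0.99,0,0,0,0,0,0.5],[-0.99,0,0,0,0,0,0.5],[-0.99,0,0,0,0,0,0.5],[-0.99,0,0,0,0,0,0.5],[-0.99,0,0,0,0,0,0.5]]]'
python3 -m jog '[[[-0.3,0,0,0,0,0,0.5],[-0.6,0.3,0,0,0,0,0.5],[-0.6,0.6,0,0,0,0,0.5],[-0.6,0.99,0,0,0,0,0.5],[-0.6,0.99,0,0,0,0,0.5],[-0.6,0.99,0,0,0,0,0.5],[-0.6,0.99,0,0,0,0,0.5],[-0.6,0.99,0,0,0,0,0.5]]]'
python3 - <<'E'
from h import *
np.set_printoptions(precision=4,suppress=True)
w=grab('wrist');cv2.imwrite('pics/wrist16.png',w['color']);np.savez('w16.npz',**w)
E
```

```text
t: 28.85
ee_pos: [0.5448, 0.0361, 0.3109]
orientation: [[0.006, 0.201, 0.98], [0.001, 0.98, -0.201], [-1.0, 0.002, 0.006]]
ft_force: [0.0, 0.6, 0.3]
gripper_width: 0.044
t: 29.85
ee_pos: [0.5604, 0.1129, 0.3591]
orientation: [[0.006, 0.202, 0.979], [0.001, 0.979, -0.202], [-1.0, 0.002, 0.006]]
ft_force: [-0.2, -0.7, -0.5]
gripper_width: 0.0441
```

View pics/z15.png

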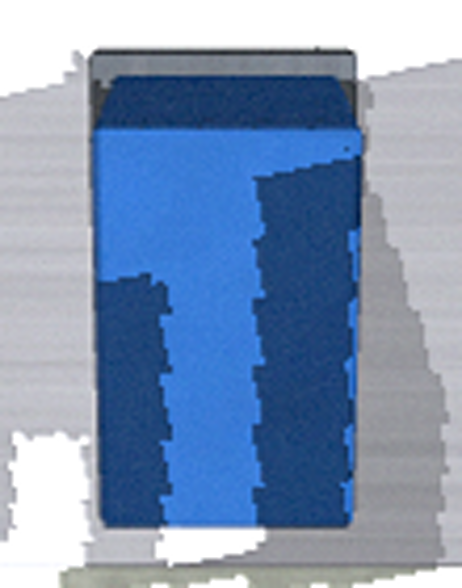

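View pics/wrist16.png

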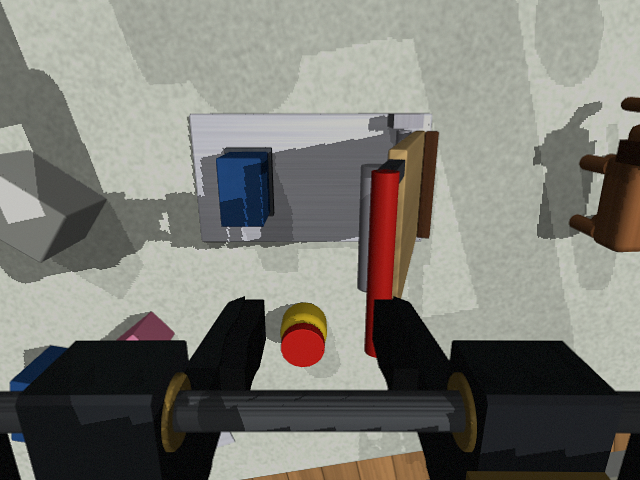

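Run:
```python
from h import *
np.set_printoptions(precision=4,suppress=True)
w=np.load('w16.npz');o=ctrl.get_obs();R=o['orientation'];print(o['ee_pos'])
f=np.load('w15.npz');q=onz(f,np.array([(95,128),(361,128),(350,526),(104,526)])/4.2+[265,150],.084);print('blk',q.mean(0),[np.degrees(np.arctan2(*(q[b]-q[a])[[1,0]])) for a,b in((0,3),(1,2))])
E1=onz(w,[(385,170),(371,356)],.278);print('bar ends',E1,E1.mean(0))
B=E1.mean(0)
print('to bar units',(R.T@(np.array([B[0],B[1],.284])-o['ee_pos'])/.08), (R.T@(np.array([.5671,.1457,.284])-o['ee_pos'])/.08))
```

```text
[0.5604 0.113  0.3591]
blk [0.5442 0.0368 0.084 ] [np.float64(-11.73273147742659), np.float64(-11.710060882919713)]
bar ends [[0.5156 0.1558 0.278 ]
 [0.6208 0.1315 0.278 ]] [0.5682 0.1436 0.278 ]
to bar units [0.9398 0.3933 0.0127] [ 0.9398  0.4158 -0.0062]
```

```bash
python3 -m jog '[[[0,0.405,0,0,0,0,0.5],[0.1,0.405,0,0,0,0,0.5],[0.35,0.405,0,0,0,0,0.5],[0.6,0.405,0,0,0,0,0.5],[0.85,0.405,0,0,0,0,0.5],[0.94,0.405,0,0,0,0,0.5],[0.94,0.405,0,0,0,0,0.5],[0.94,0.405,0,0,0,0,0.5]]]'
python3 - <<'E'
from h import *
w=grab('wrist');cv2.imwrite('pics/wrist17.png',w['color'])
E
```

```text
t: 30.9
ee_pos: [0.5679, 0.1446, 0.2849]
orientation: [[0.007, 0.202, 0.979], [0.001, 0.979, -0.202], [-1.0, 0.002, 0.007]]
ft_force: [0.5, -0.3, -1.0]
gripper_width: 0.0441
```

View pics/wrist17.png

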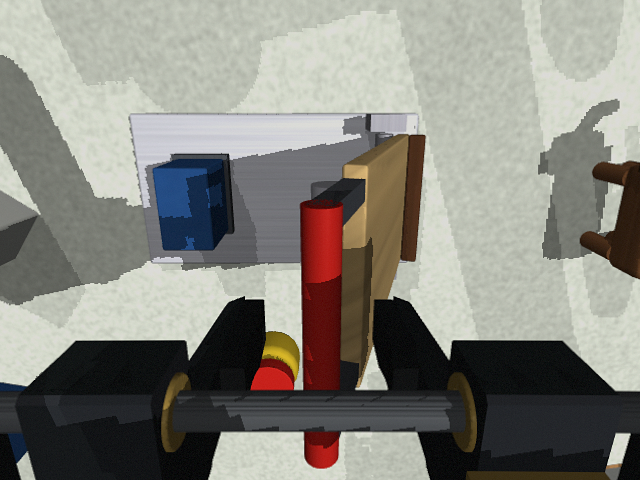

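```bash
python3 -m jog '[[[0,0,0,0,0,0,0],[0,0,0,0,0,0,0],[0,0,0,0,0,0,0],[0,0,0,0,0,0,0],[0,0,0,0,0,0,0],[0,0,0,0,0,0,0],[0,0,0,0,0,0,0],[0,0,0,0,0,0,0]]]'
python3 - <<'E'
from h import *
o=ctrl.get_obs();p=o['ee_pos'];d=p-np.array([.5295,-.0425,.0572]);yy=d[0]*.202+d[1]*.979
t=np.arctan2(d[2]+.016,.25-yy)-np.arctan2(.016,.25);print('theta',t,np.hypot(d[2]+.016,.25-yy),o['ft_force'])
P=lambda t:np.array([-(0.25*np.sin(t)+.016*np.cos(t)), -(0.25*np.cos(t)-.016*np.sin(t))])/.08
K=[t,1.0,.75,.55,.42,.36,.32]
for a,b in zip(K,K[1:]): print(round(a,2),b,[(P(a+(b-a)*k/7)-P(a)).round(3).tolist() for k in range(1,8)])
E
```

```text
t: 31.95
ee_pos: [0.5679, 0.1447, 0.285]
orientation: [[0.008, 0.202, 0.979], [0.001, 0.979, -0.202], [-1.0, 0.002, 0.007]]
ft_force: [-0.2, 0.5, 0.6]
gripper_width: 0.0125
theta 1.269688047861824 0.25085936461101055 [-0.16374038  0.51935451  0.63069925]
1.27 1.0 [[0.031, -0.117], [0.066, -0.232], [0.105, -0.346], [0.149, -0.458], [0.197, -0.569], [0.25, -0.678], [0.306, -0.784]]
1.0 0.75 [[0.056, -0.097], [0.115, -0.192], [0.178, -0.284], [0.244, -0.374], [0.314, -0.462], [0.386, -0.547], [0.461, -0.63]]
0.75 0.55 [[0.062, -0.064], [0.127, -0.127], [0.192, -0.187], [0.26, -0.246], [0.329, -0.302], [0.4, -0.357], [0.473, -0.409]]
0.55 0.42 [[0.048, -0.033], [0.096, -0.065], [0.145, -0.096], [0.195, -0.127], [0.245, -0.156], [0.296, -0.185], [0.347, -0.212]]
0.42 0.36 [[0.024, -0.012], [0.048, -0.025], [0.072, -0.037], [0.096, -0.048], [0.12, -0.06], [0.144, -0.071], [0.169, -0.082]]
0.36 0.32 [[0.016, -0.007], [0.033, -0.015], [0.049, -0.022], [0.066, -0.029], [0.082, -0.036], [0.099, -0.042], [0.115, -0.049]]
```

```bash
python3 -m jog '[[[0.031,-0.117,0,0,0,0,0],[0.066,-0.232,0,0,0,0,0],[0.105,-0.346,0,0,0,0,0],[0.149,-0.458,0,0,0,0,0],[0.197,-0.569,0,0,0,0,0],[0.25,-0.678,0,0,0,0,0],[0.306,-0.784,0,0,0,0,0],[0.306,-0.784,0,0,0,0,0]]]'
python3 -m jog '[[[0.056,-0.097,0,0,0,0,0],[0.115,-0.192,0,0,0,0,0],[0.178,-0.284,0,0,0,0,0],[0.244,-0.374,0,0,0,0,0],[0.314,-0.462,0,0,0,0,0],[0.386,-0.547,0,0,0,0,0],[0.461,-0.63,0,0,0,0,0],[0.461,-0.63,0,0,0,0,0]]]'
cat > th.py <<'E'
from h import *
o=ctrl.get_obs();p=o['ee_pos'];d=p-np.array([.5295,-.0425,.0572]);yy=d[0]*.202+d[1]*.979
t=np.arctan2(d[2]+.016,.25-yy)-np.arctan2(.016,.25);print('theta',t,np.hypot(d[2]+.016,.25-yy),o['ft_force'],o['gripper_width'])
P=lambda t:np.array([-(0.25*np.sin(t)+.016*np.cos(t)), -(0.25*np.cos(t)-.016*np.sin(t))])/.08
for b in(.55,.42,.36,.33):
  if b<t: print(b,(P(b)-P(t)).round(3), 'true-radius corr',((P(b)-P(t))))
E
python3 th.py
```

```text
t: 32.95
ee_pos: [0.5549, 0.0824, 0.2595]
orientation: [[0.006, 0.203, 0.979], [0.0, 0.979, -0.203], [-1.0, 0.002, 0.006]]
ft_force: [0.9, 1.5, -9.6]
gripper_width: 0.0125
t: 33.95
ee_pos: [0.5447, 0.0332, 0.2213]
orientation: [[0.006, 0.203, 0.979], [0.002, 0.979, -0.203], [-1.0, 0.003, 0.005]]
ft_force: [5.4, 5.8, -9.1]
gripper_width: 0.0121
theta 0.7422044660473134 0.24959557280866598 [ 5.35314133  5.84858622 -9.0798115 ] 0.01211912914576433
0.55 [ 0.456 -0.392] true-radius corr [ 0.45572545 -0.39172102]
0.42 [ 0.803 -0.604] true-radius corr [ 0.80275874 -0.60397019]
0.36 [ 0.972 -0.686] true-radius corr [ 0.9715916  -0.68634207]
0.33 [ 1.058 -0.724] true-radius corr [ 1.05778501 -0.72369306]
```

```bash
python3 -m jog '[[[0.062,-0.064,0,0,0,0,0],[0.125,-0.125,0,0,0,0,0],[0.19,-0.183,0,0,0,0,0],[0.255,-0.24,0,0,0,0,0],[0.32,-0.293,0,0,0,0,0],[0.388,-0.343,0,0,0,0,0],[0.456,-0.392,0,0,0,0,0],[0.456,-0.392,0,0,0,0,0]]]'
python3 -m jog '[[[0.048,-0.033,0,0,0,0,0],[0.096,-0.065,0,0,0,0,0],[0.145,-0.096,0,0,0,0,0],[0.195,-0.127,0,0,0,0,0],[0.245,-0.156,0,0,0,0,0],[0.296,-0.185,0,0,0,0,0],[0.347,-0.212,0,0,0,0,0],[0.347,-0.212,0,0,0,0,0]]]'
python3 th.py
python3 - <<'E'
from h import *
w=grab('wrist');cv2.imwrite('pics/wrist18.png',w['color'])
w=grab('scene');cv2.imwrite('pics/scene18.png',cv2.resize(w['color'][150:310,240:420],None,fx=4,fy=3.7,interpolation=cv2.INTER_CUBIC))
E
```

```text
t: 34.95
ee_pos: [0.5384, 0.0027, 0.184]
orientation: [[0.006, 0.204, 0.979], [0.003, 0.979, -0.204], [-1.0, 0.004, 0.005]]
ft_force: [3.1, 6.8, -6.5]
gripper_width: 0.0123
t: 35.95
ee_pos: [0.5351, -0.0139, 0.1558]
orientation: [[0.006, 0.204, 0.979], [0.003, 0.979, -0.204], [-1.0, 0.004, 0.005]]
ft_force: [2.9, 5.4, -5.3]
gripper_width: 0.012
theta 0.41470935134273224 0.24885827575025424 [ 2.85092505  5.36079699 -5.25002711] 0.012030058755873771
0.36 [ 0.154 -0.075] true-radius corr [ 0.15414765 -0.07470293]
0.33 [ 0.24  -0.112] true-radius corr [ 0.24034106 -0.11205392]
```

View pics/scene18.png

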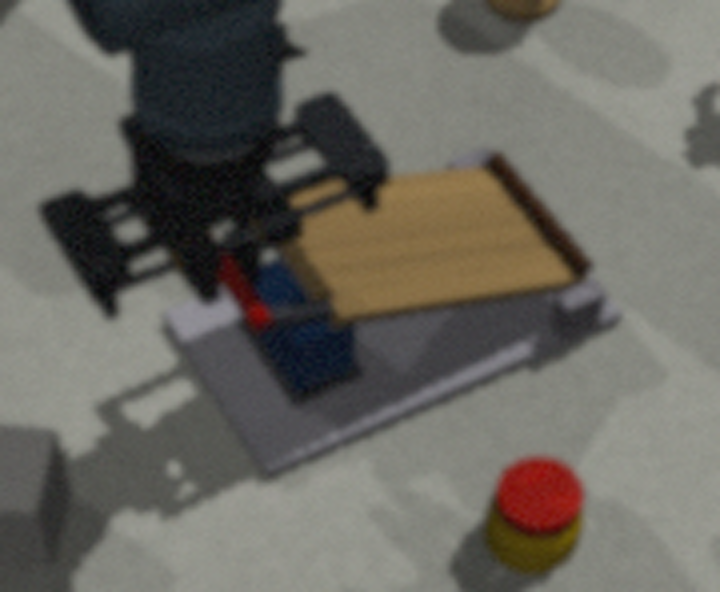

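View pics/wrist18.png

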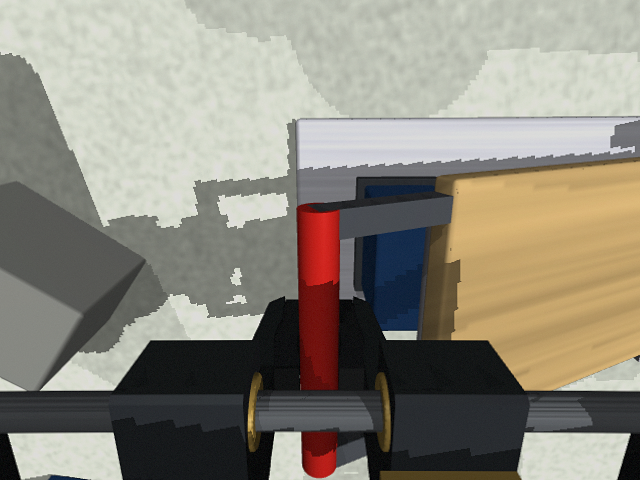

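```bash
python3 -m jog '[[[0.022,-0.02,0,0,0,0,0],[0.044,-0.035,0,0,0,0,0],[0.066,-0.048,0,0,0,0,0],[0.088,-0.06,0,0,0,0,0],[0.11,-0.073,0,0,0,0,0],[0.132,-0.084,0,0,0,0,0],[0.154,-0.092,0,0,0,0,0],[0.154,-0.092,0,0,0,0,0]]]'
python3 th.py
```

```text
t: 37.05
ee_pos: [0.5338, -0.02, 0.1432]
orientation: [[0.006, 0.204, 0.979], [0.005, 0.979, -0.204], [-1.0, 0.007, 0.005]]
ft_force: [4.9, 9.8, -5.7]
gripper_width: 0.0122
theta 0.3582138110884263 0.24895546011582934 [ 4.90333952  9.79419347 -5.71727197] 0.012168067730277449
0.33 [ 0.081 -0.035] true-radius corr [ 0.08109318 -0.03505487]
```

```bash
python3 -m jog '[[[0.01,0,0,0,0,0,0],[0.02,-0.002,0,0,0,0,0],[0.03,-0.004,0,0,0,0,0],[0.038,-0.006,0,0,0,0,0],[0.046,-0.008,0,0,0,0,0],[0.054,-0.01,0,0,0,0,0],[0.054,-0.01,0,0,0,0,0],[0.054,-0.01,0,0,0,0,0]]]'
python3 th.py
```

```text
t: 38.05
ee_pos: [0.5336, -0.0216, 0.139]
orientation: [[0.006, 0.204, 0.979], [0.004, 0.979, -0.204], [-1.0, 0.005, 0.005]]
ft_force: [-3.0, -4.4, 1.4]
gripper_width: 0.0117
theta 0.3401208605287531 0.24874148538888566 [-3.04695265 -4.39126611  1.4497321 ] 0.011658845067476137
0.33 [ 0.029 -0.012] true-radius corr [ 0.02920316 -0.01231157]
```

The vertical force went from -5.7 N to +1.4 N at a tilt of 0.340, so the roller is on the block. Releasing and backing off upward.

```bash
python3 -m jog '[[[0,0,0,0,0,0,0.4],[0,0,0,0,0,0,0.4],[0,0,0,0,0,0,0.4],[0,0,0,0,0,0,0.4],[-0.2,0,0,0,0,0,0.4],[-0.5,0,0,0,0,0,0.4],[-0.9,0,0,0,0,0,0.4],[-0.9,0,0,0,0,0,0.4]]]'
python3 -m jog '[[[-0.4,-0.3,0,0,0,0,0.4],[-0.9,-0.6,-0.5,0,0,0,0.4],[-0.9,-0.9,-0.9,0,0,0,0.4],[-0.9,-0.9,-0.9,0,0,0,0.4],[-0.9,-0.9,-0.9,0,0,0,0.4],[-0.9,-0.9,-0.9,0,0,0,0.4],[-0.9,-0.9,-0.9,0,0,0,0.4],[-0.9,-0.9,-0.9,0,0,0,0.4]]]'
python3 - <<'E'
from h import *
for n in('scene','side','wrist'):
    w=grab(n);cv2.imwrite(f'pics/{n}20.png',w['color']);np.savez(n+'20.npz',**w)
w=np.load('scene20.npz')
cv2.imwrite('pics/z20.png',cv2.resize(w['color'][170:290,260:410],None,fx=5,fy=5,interpolation=cv2.INTER_CUBIC))
E
```

```text
t: 39.05
ee_pos: [0.5352, -0.0223, 0.2147]
orientation: [[0.013, 0.204, 0.979], [0.002, 0.979, -0.204], [-1.0, 0.005, 0.012]]
ft_force: [-0.4, -0.7, 0.6]
gripper_width: 0.0353
t: 40.05
ee_pos: [0.4493, -0.0781, 0.2852]
orientation: [[0.012, 0.203, 0.979], [0.003, 0.979, -0.203], [-1.0, 0.005, 0.011]]
ft_force: [-0.5, -0.2, -0.1]
gripper_width: 0.0352
```

View pics/z20.png

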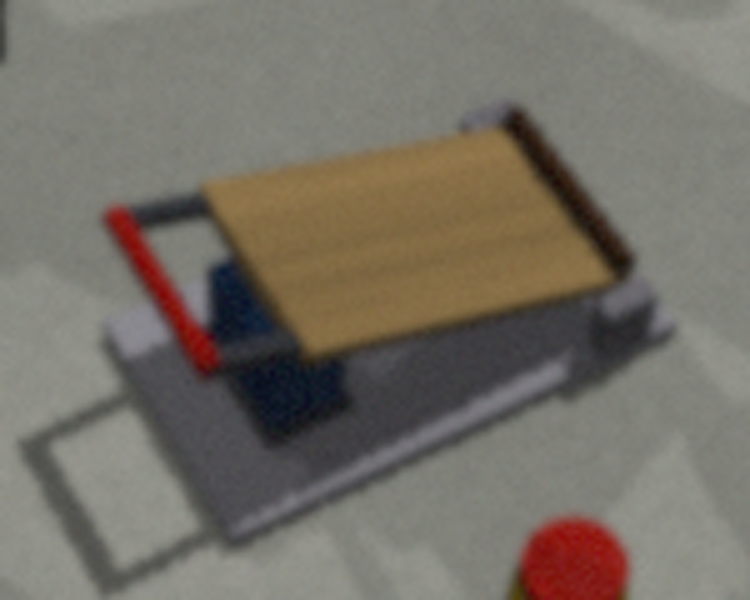

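View pics/side20.png

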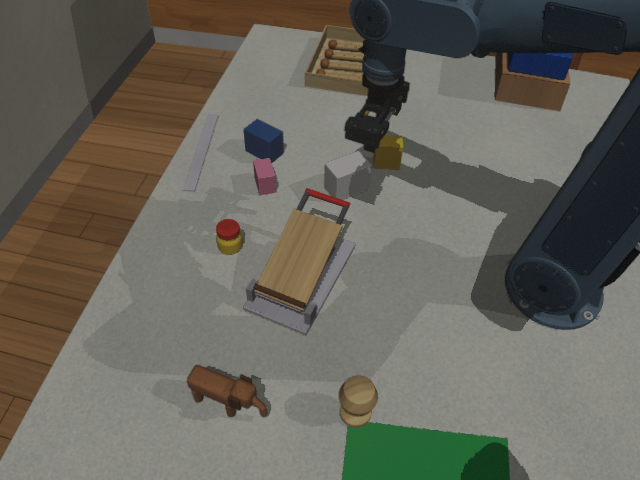

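View pics/wrist20.png

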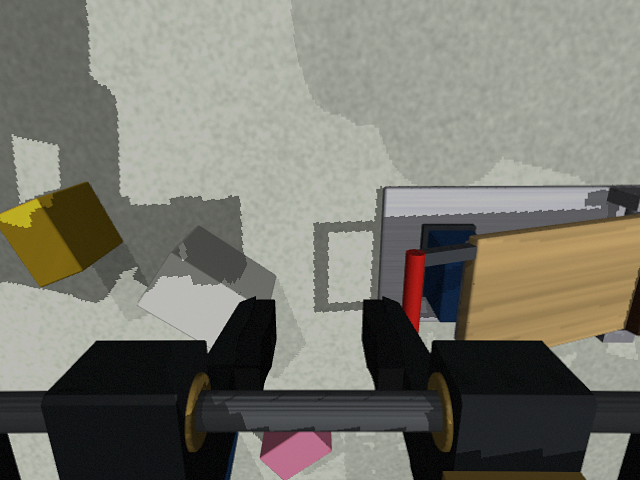

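The board rests on the block and the gripper is clear. As a final check, I'll triangulate the bar from the scene and side views.

Run:
```python
from h import *
np.set_printoptions(precision=4,suppress=True)
sc,si=np.load('scene20.npz'),np.load('side20.npz')
def bar(f,x0,x1,y0,y1):
    hsv=cv2.cvtColor(f['color'],cv2.COLOR_BGR2HSV); m=(((hsv[...,0]<8)|(hsv[...,0]>172))&(hsv[...,1]>170)&(hsv[...,2]>90)).astype(np.uint8)
    k=np.zeros_like(m);k[y0:y1,x0:x1]=m[y0:y1,x0:x1]; return cv2.minAreaRect(cv2.findNonZero(k))[0]
T=tri(sc,[bar(sc,275,308,205,248)],si,[bar(si,300,355,185,212)])[0];print(T)
h=.034;print('tilt',np.arcsin((T[2]-h)/.2505)-np.arctan2(.016,.25))
b0,b1=np.load('w14.npz'),np.load('w15.npz')
s0=cv2.imread('pics/side0.png').astype(int);d=np.abs(s0-si['color']).max(2)
for n,(x0,x1,y0,y1) in dict(jar=(214,246,218,256),eleph=(185,270,360,420),head=(335,380,372,428)).items(): print(n,(d[y0:y1,x0:x1]>60).mean())
a=ctrl.grab_frame('scene')['color'].astype(int);d=np.abs(cv2.imread('pics/scene15.png').astype(int)-a).max(2);d0=np.abs(cv2.imread('pics/scene0.png').astype(int)-a).max(2)
print('yellow',(d0[265:308,152:192]>60).mean())
ctrl.job_done()
```

```text
[ 0.5322 -0.0214  0.1328  0.0005]
tilt 0.3415195051098431
jar 0.0
eleph 0.0
head 0.0
yellow 0.06569767441860465
the job is handed in; nothing more can be done
```

The board now rests on the blue block at the blue block's slope, and I handed the job in at about 40 s of the 72 s allowed.

**What I did:**
- I lifted the board by its red bar to about 1.27 rad and let go; it stayed up by itself.
- I took the smaller of the two blue blocks and set it upright on the steel pad.
- I regripped the bar and lowered the board along its arc. At a tilt of 0.340 the vertical force went from -5.7 N to +1.4 N, which showed the roller had met the block. I then let go and moved clear.

**Last checks:**
- **Tilt:** triangulating the bar in two camera views after release gave 0.3415 rad, against a target of 0.340.
- **Block position:** before I lowered the board, the block was about 1 mm from the pad centre by camera, and its yaw of -11.7° matched the stand's -11.6°. Its margin to the pad edge on the x side read 4.5 to 6 mm against a nominal 4 mm, so it may sit about 1 mm off in x.
- **Objects to leave:** the jar, elephant and head showed no change in the side view.
- **Yellow block:** 6.6% of the pixels around it changed. I put this down to the arm's shadow, because it looked to be in the same place and the arm never touched it, but I did not measure it separately.
- **Forces:** readings at the end of each move never exceeded about 13 N. The highest was while raising and lowering the board.

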